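# Blank off two foreline traps

## Robot

A 7-joint arm with a two-finger parallel gripper is mounted at the origin on a cart in front of the work surface, level with it; the furniture and walls round the work are solid. World frame = base frame: x ahead of the robot, y to its left, z up, the work surface at z = 0. Lengths are in m, angles in degrees, forces in N, time in s.
With the tool pointing down it reaches from about 0.425 to 0.95 m from the base axis. Payload 16.7 kg.
Tool frame: the origin (TCP) lies between the finger pads; the fingertips stand 8 mm ahead of it and the grasp point (between the pads) lies 11 mm behind it (arm.tcp_to_tips is the distance from the TCP to the fingertips, in m); z points along the fingers, y is the line along which they close (so a half turn about z gives the same grasp; the last joint's range is limited). The gripper opens to 94 mm and grips with 3 to 60 N. Pads are 16 mm wide; open, the fingers measure 119 mm over their backs; the gripper's body (75 mm by 177 mm) begins 78 mm behind the grasp point.
Start: joints at [-84.311, 24.414, 4.234, 92.017, -1.954, 63.644, -3.845], TCP at [0.166, 0.654, 0.213] pointing down, gripper open.
Joint ranges: [-163.25, 163.25], [-28.42, 122.38], [-70.27, 78.77], [12.13, 141.07], [-58.53, 238.53], [9.26, 117.41], [-156.51, 156.51]. Speed limits (degrees/s): [108.29, 108.29, 136.94, 136.94, 172.46, 172.46, 172.46].

## Interface

Orientations are given as a 3x3 rotation matrix whose columns are the frame's x, y, z axes.
In Python, from station import arm, capture, camera_model, ticket gives the robot as it stands.
- The arm moves only by the tool jog_arm, never from a script. Its argument "steps" is a list of rows, each an object of numbers: "tx", "ty", "tz": the shift along the tool's x, y, z normalised to -1 to 1, where 1 is 0.8 m; "wx", "wy", "wz": the turn, a rotation vector about the tool's x, y, z normalised to -1 to 1, where 1 is 45 degrees; "fingers": the opening, from -1 (shut) to 1 (fully open). A call has 1 to 20 rows; each row is the pose to reach, as a shift and turn from the pose commanded when the call began, along the tool's axes at that moment; what a row does not reach only later rows make up. A row lasts 1/12 s, in which the tool goes at most 41.7 mm and 7.16 degrees, less where a joint would pass 70% of its speed; a pose out of reach is approached as far as the arm can. A call with a number of a shift or a turn outside -1 to 1 is refused whole. A call with a gripper value outside its range is refused whole. The fingers move at their own pace and stop on an object; the grip force is fixed at half the most. Time passes only in rows, so rows that repeat a pose let the fingers close. It gives the time, the measured TCP pose, the force, the opening and the grip force at its end, in the units of the state.
- arm.state(): the state, without advancing time (a new reading comes with each control period).
- capture(name): name is "scene" or "side" or "wrist"; returns the picture (384x512x3 uint8, red, green, blue); there is no depth.
- camera_model(name): a dict with "vfov" (degrees; the focal length in pixels is half the picture's height over the tangent of half this angle, whatever the lens; pixels are square), "cx", "cy" (the principal point, pixels), "world_from_camera" (4x4, takes a point from camera to world coordinates). Camera axes: x right, y up, looking along -z (the intrinsics and any distortion apply to the point x, -y, -z); pixel columns grow to the right and rows downward; lengths in m; the calibration is good to about 2 mm. A picture is of the moment at which its call begins: read the wrist's pose just before it. camera_model takes no time and is no camera call; for the wrist camera it gives the pose at the moment of the call.
- ticket.close_job(): hands the job in; it is judged then, once.
The state is a dict: "time": time; "joint_positions": joint angles; "joint_vel": joint speeds; "tau": joint torques, N m; "tool_pos": TCP position; "orientation": TCP orientation; "force": force on the tool from outside, world axes, zero at the start; "moment": the same for the moment, N m; "gripper_width": opening from 0.0 (shut) to 1.0 (fully open); "gripper_force": force on a finger pad.
Only numpy, scipy, OpenCV 4.12 (cv2) and the standard library are available. Lean on these libraries where they do the work, as an engineer would, in place of code of your own. Each camera call takes 0.05 s, during which the arm holds its last target. There are 200 camera calls.

## Task

The two foreline traps have been baked out and must not stand open to the room air: blank off the open port on top of each. First seat the centering ring of the port's size properly in its mouth, then lay the blank flange of that size flat on the ring so that it drops over the ring's lip, ready for me to clamp. The smallest ring and blank fit neither trap: leave them where they lie.

Things in the scene. Friction and masses are not known exactly. Their poses are not given: they have to be found in the camera images.
- trap_large: Larger foreline trap: upright steel can, 80 mm diameter, 88 mm high at the shoulder, fixed; open round port on top facing up: flange 55 mm outer diameter, mouth 42 mm, flat face 118 mm above the table. Origin: centre of the can's underside on the table; z up, on the port's axis; +x along the side port at its foot, which is already blanked and clamped (leave alone).
- trap_medium: Smaller foreline trap: upright steel can, 64 mm diameter, 78 mm high at the shoulder, fixed; open round port on top facing up: flange 40 mm outer diameter, mouth 27 mm, flat face 104 mm above the table. Origin: centre of the can's underside on the table; z up, on the port's axis; +x along the side port at its foot, which is already blanked and clamped (leave alone).
- ring_large: Largest centering ring, loose: aluminium, 10.5 mm tall, black O-ring 50 mm outer diameter. O-ring at heights 3 to 7.5 mm; equal lips below and above, 37.4 mm wide, 33.8 at the ends. Lower lip drops into the 42 mm mouth; seated, its underside is 3 mm below the port's face. The port flange is wider: hold it with fingertips over 3 mm above its underside. Origin: centre of underside, z up.
- ring_medium: Middle-sized centering ring, loose: aluminium, 10.5 mm tall, black O-ring 35 mm outer diameter. O-ring at heights 3 to 7.5 mm; equal lips below and above, 22.4 mm wide, 18.8 at the ends. Lower lip drops into the 27 mm mouth; seated, its underside is 3 mm below the port's face. The port flange is wider: hold it with fingertips over 3 mm above its underside. Origin: centre of underside, z up.
- ring_smallest: Smallest centering ring, loose: aluminium, 10.5 mm tall, black O-ring 25 mm outer diameter. O-ring at heights 3 to 7.5 mm; equal lips below and above, 13.6 mm wide, 10 at the ends. Fits neither trap: a spare, leave it. Origin: centre of underside, z up.
- blank_large: Largest blank flange, loose, right way up: plain steel disc, 55 mm diameter, 7 mm thick, bevelled top edge, shallow dish in its top; underside has a round recess 42 mm wide, 3.5 mm deep. Goes over the upper lip of the seated largest ring and rests on its O-ring, underside then 4.5 mm above the port's face. Origin: centre of underside, z up.
- blank_medium: Middle-sized blank flange, loose, right way up: plain steel disc, 40 mm diameter, 7 mm thick, bevelled top edge, shallow dish in its top; underside has a round recess 27 mm wide, 3.5 mm deep. Goes over the upper lip of the seated middle-sized ring and rests on its O-ring, underside then 4.5 mm above the port's face. Origin: centre of underside, z up.
- blank_smallest: Smallest blank flange, loose, right way up: plain steel disc, 30 mm diameter, 7 mm thick, bevelled top edge, shallow dish in its top; underside has a round recess 18 mm wide, 3.5 mm deep. Fits neither trap: a spare, leave it. Origin: centre of underside, z up.

How it is judged (in metres and radians):
At the end, for the whole second after the job is handed in: On each trap the matching ring is seated in the port (within 4 mm of its axis, height within 1.5 mm) and the matching blank lies seated on it (within 4 mm of the ring's centre, height within 2 mm), level within 0.06 rad, at rest; the smallest ring and blank within 30 mm of where they lay (horizontal distance between ring_large and trap_large below 0.004 m and z of ring_large in the frame of trap_large between 0.1135 and 0.1165 m and angle between each of ring_large, blank_large, ring_medium, blank_medium's own z axis and vertical below 0.06 rad and linear speed of each of ring_large, blank_large, ring_medium, blank_medium below 0.01 m/s and horizontal distance between blank_large and trap_large below 0.007 m and z of blank_large in the frame of trap_large between 0.1205 and 0.1245 m and horizontal distance between blank_large and ring_large below 0.004 m and horizontal distance between ring_medium and trap_medium below 0.004 m and z of ring_medium in the frame of trap_medium between 0.0995 and 0.1025 m and horizontal distance between blank_medium and trap_medium below 0.007 m and z of blank_medium in the frame of trap_medium between 0.1065 and 0.1105 m and horizontal distance between blank_medium and ring_medium below 0.004 m and distance of each of ring_smallest, blank_smallest from where it was at the start of the episode below 0.03 m); the robot touches nothing.
It fails at once if the smallest ring is taken or pushed away (distance of ring_smallest from where it was at the start of the episode above 0.03 m).
It fails at once if the smallest blank is taken or pushed away (distance of blank_smallest from where it was at the start of the episode above 0.03 m).
It also fails if it takes over 102 s, if anything falls off the work surface, if the arm or the gripper's body presses on something with over 40 N, if the wrist force passes 120 N, or if a joint passes its speed limit or range.

## Working session

There is one attempt and no reset: what is moved stays moved. The work goes in short steps, Python scripts to look and compute and a tool call to move; the robot and the scene stay as the last step left them, time stands still between calls to the robot, and variables do not carry over. Pictures are saved under pics/ and viewed, at most 14 in all, crops included, and the job is handed in when it is done.

Besides the shell and the picture viewer there is one more tool, called after ">>>" as name(argument=value, ...) on one line, values as JSON. jog_arm: Moves the arm, as the interface text tells. Its arguments: {"type":"object","properties":{"steps":{"type":"array"}},"required":["steps"]}

```bash
ls; mkdir -p pics; python3 - <<'E'
from station import arm, capture, camera_model
import cv2, numpy as np
s=arm.state(); print({k:np.round(v,4).tolist() for k,v in s.items()})
for n in("scene","side","wrist"):
    m=camera_model(n); print(n,{k:np.round(v,4).tolist() if not isinstance(v,str) else v for k,v in m.items()})
    im=capture(n)[:,:,::-1]; cv2.imwrite(f"pics/{n}0.png",im)
E
```

```text
pics
{'time': 0.0, 'joint_positions': [-84.3111, 24.4497, 4.2313, 92.0509, -1.9549, 63.6451, -3.845], 'joint_vel': [0.1235, 0.0715, 0.0118, -0.0217, 0.0042, 0.1412, -0.0126], 'tau': [-0.0024, -93.5792, 3.6667, -45.4195, -0.0486, 0.0203, 0.0002], 'tool_pos': [0.1661, 0.6538, 0.2128], 'orientation': [[-0.9692, 0.2463, -0.0002], [0.2463, 0.9692, -0.0013], [-0.0001, -0.0013, -1.0]], 'force': [0.0198, -0.1827, -0.5288], 'moment': [0.023, -0.0087, -0.0253], 'gripper_force': 0.0, 'gripper_width': 0.9984}
scene {'vfov': 48.0744, 'cx': 256.8467, 'cy': 190.5802, 'world_from_camera': [[-0.468, 0.5177, -0.7162, -0.0967], [-0.8836, -0.2644, 0.3864, 0.5395], [0.0107, 0.8137, 0.5812, 0.5219], [0.0, 0.0, 0.0, 1.0]]}
side {'vfov': 56.4458, 'cx': 247.5813, 'cy': 191.8919, 'world_from_camera': [[-0.9271, 0.1335, -0.3501, 0.2197], [-0.3746, -0.35, 0.8586, 0.9526], [-0.0079, 0.9272, 0.3745, 0.3556], [0.0, 0.0, 0.0, 1.0]]}
wrist {'vfov': 58.5055, 'cx': 250.5826, 'cy': 196.08, 'world_from_camera': [[0.2462, -0.9332, -0.2617, 0.0904], [0.9692, 0.2369, 0.0672, 0.6737], [-0.0008, -0.2701, 0.9628, 0.3845], [0.0, 0.0, 0.0, 1.0]]}
```

View pics/scene0.png

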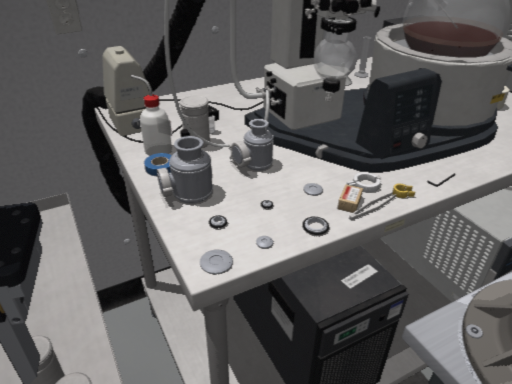

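View pics/side0.png

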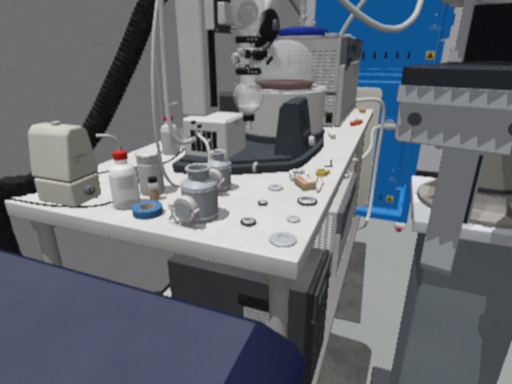

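View pics/wrist0.png

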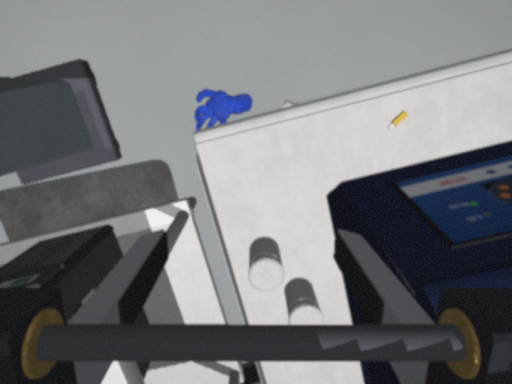

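The scene view shows blank_large (216,261), ring_medium (218,222), blank_smallest (264,242), ring_smallest (267,204), ring_large (316,226) and blank_medium (313,189). The ports are at about (190,146) for large and (259,127) for medium. The side view shows the same things near (283,239), (248,221), (293,219), (263,203), (307,200) and (275,187). The wrist camera is looking elsewhere.

```bash
cat > h.py <<'E'
from station import arm, capture, camera_model
import cv2, numpy as np
def ray(m,uv):
    f=192/np.tan(np.radians(m["vfov"]/2)); T=np.array(m["world_from_camera"])
    d=T[:3,:3]@np.array([(uv[0]-m["cx"])/f,-(uv[1]-m["cy"])/f,-1]); return T[:3,3],d/np.linalg.norm(d)
def onplane(m,uv,z):
    o,d=ray(m,uv); return o+d*(z-o[2])/d[2]
def tri(obs):
    A=np.zeros((3,3));b=np.zeros(3);P=[]
    for m,uv in obs:
        o,d=ray(m,uv); Q=np.eye(3)-np.outer(d,d); A+=Q;b+=Q@o;P.append((o,Q))
    x=np.linalg.solve(A,b); return x,max(np.linalg.norm(Q@(x-o)) for o,Q in P)
def proj(m,p):
    f=192/np.tan(np.radians(m["vfov"]/2)); T=np.array(m["world_from_camera"])
    c=T[:3,:3].T@(np.array(p)-T[:3,3]); return np.array([m["cx"]+f*c[0]/-c[2],m["cy"]-f*c[1]/-c[2]])
def move(p,yaw_deg=0):
    """shift/turn in jog units from the present pose to TCP p, tool down, tool y at yaw"""
    s=arm.state(); R=np.array(s["orientation"]); t=R.T@(np.array(p)-s["tool_pos"])/0.8
    return s,R,t
E
python3 - <<'E'
from h import *
a=camera_model("scene");b=camera_model("side")
for n,u,v in [("bL",(216,261),(283,239)),("rM",(218,222),(248,221)),("bS",(264,242),(293,219)),("rS",(267,204),(263,203)),("rL",(316,226),(307,200)),("bM",(313,189),(275,187)),("tL",(190,146),(202,173)),("tM",(259,127),(217,156))]:
    x,e=tri([(a,u),(b,v)]); print(n,x.round(3),round(e,4),onplane(a,u,.005).round(3))
E
```

```text
bL [0.39  0.353 0.005] 0.001 [0.392 0.352 0.005]
rM [0.482 0.309 0.007] 0.0 [0.484 0.308 0.005]
bS [0.396 0.258 0.004] 0.0008 [0.396 0.258 0.005]
rS [0.487 0.201 0.006] 0.0018 [0.491 0.199 0.005]
rL [0.389 0.152 0.007] 0.0005 [0.39  0.151 0.005]
bM [0.492 0.089 0.005] 0.0002 [0.492 0.089 0.005]
tL [0.588 0.314 0.111] 0.0053 [0.777 0.253 0.005]
tM [0.638 0.14  0.092] 0.0013 [0.79  0.057 0.005]
```

>>> jog_arm(steps=[{"tx":0,"ty":0,"tz":-0.175},{"tx":0,"ty":0,"tz":-0.175},{"tx":0,"ty":0,"tz":-0.175},{"tx":-0.477,"ty":-0.438,"tz":-0.175,"wz":-0.317},{"tx":-0.477,"ty":-0.438,"tz":-0.175,"wz":-0.317},{"tx":-0.477,"ty":-0.438,"tz":-0.175,"wz":-0.317},{"tx":-0.477,"ty":-0.438,"tz":-0.175,"wz":-0.317},{"tx":-0.477,"ty":-0.438,"tz":-0.175,"wz":-0.317},{"tx":-0.477,"ty":-0.438,"tz":-0.175,"wz":-0.317},{"tx":-0.477,"ty":-0.438,"tz":-0.175,"wz":-0.317},{"tx":-0.477,"ty":-0.438,"tz":-0.175,"wz":-0.317},{"tx":-0.477,"ty":-0.438,"tz":-0.175,"wz":-0.317},{"tx":-0.477,"ty":-0.438,"tz":-0.175,"wz":-0.317},{"tx":-0.477,"ty":-0.438,"tz":-0.175,"wz":-0.317},{"tx":-0.477,"ty":-0.438,"tz":-0.175,"wz":-0.317},{"tx":-0.477,"ty":-0.438,"tz":-0.175,"wz":-0.317},{"tx":-0.477,"ty":-0.438,"tz":-0.175,"wz":-0.317},{"tx":-0.477,"ty":-0.438,"tz":-0.175,"wz":-0.317}])

```text
$.steps[0]: bad value
```

```bash
python3 - <<'E'
from h import *
s=arm.state(); print({k:np.round(s[k],4).tolist() for k in("time","joint_positions","tool_pos","orientation","force")})
m=camera_model("wrist"); im=capture("wrist")[:,:,::-1]; cv2.imwrite("pics/w1.png",im); import json
json.dump({k:np.array(v).tolist() for k,v in m.items()},open("pics/w1.json","w"))
print(np.round(m["world_from_camera"],3).tolist())
E
```

```text
{'time': 0.15, 'joint_positions': [-84.3104, 24.4394, 4.2339, 92.0433, -1.9541, 63.6428, -3.8436], 'tool_pos': [0.1662, 0.6539, 0.213], 'orientation': [[-0.9692, 0.2463, -0.0002], [0.2463, 0.9692, -0.0009], [-0.0001, -0.0009, -1.0]], 'force': [0.5363, -0.1368, 0.3645]}
[[0.246, -0.933, -0.262, 0.09], [0.969, 0.237, 0.067, 0.674], [-0.001, -0.27, 0.963, 0.385], [0.0, 0.0, 0.0, 1.0]]
```

View pics/w1.png

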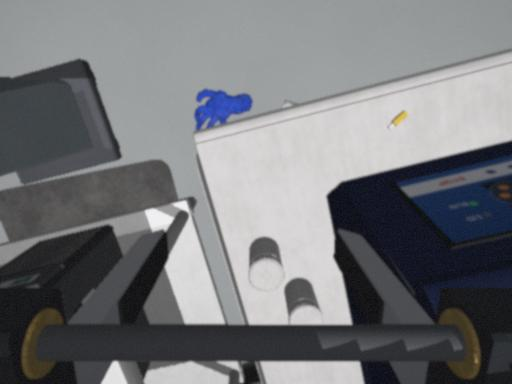

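The move was refused, so that picture is the same start view. I'll give every field in each row.

>>> jog_arm(steps=[{"tx":0,"ty":0,"tz":-0.175,"wx":0,"wy":0,"wz":0,"fingers":1},{"tx":0,"ty":0,"tz":-0.175,"wx":0,"wy":0,"wz":0,"fingers":1},{"tx":0,"ty":0,"tz":-0.175,"wx":0,"wy":0,"wz":0,"fingers":1},{"tx":-0.477,"ty":-0.438,"tz":-0.175,"wx":0,"wy":0,"wz":-0.317,"fingers":1},{"tx":-0.477,"ty":-0.438,"tz":-0.175,"wx":0,"wy":0,"wz":-0.317,"fingers":1},{"tx":-0.477,"ty":-0.438,"tz":-0.175,"wx":0,"wy":0,"wz":-0.317,"fingers":1},{"tx":-0.477,"ty":-0.438,"tz":-0.175,"wx":0,"wy":0,"wz":-0.317,"fingers":1},{"tx":-0.477,"ty":-0.438,"tz":-0.175,"wx":0,"wy":0,"wz":-0.317,"fingers":1},{"tx":-0.477,"ty":-0.438,"tz":-0.175,"wx":0,"wy":0,"wz":-0.317,"fingers":1},{"tx":-0.477,"ty":-0.438,"tz":-0.175,"wx":0,"wy":0,"wz":-0.317,"fingers":1},{"tx":-0.477,"ty":-0.438,"tz":-0.175,"wx":0,"wy":0,"wz":-0.317,"fingers":1},{"tx":-0.477,"ty":-0.438,"tz":-0.175,"wx":0,"wy":0,"wz":-0.317,"fingers":1},{"tx":-0.477,"ty":-0.438,"tz":-0.175,"wx":0,"wy":0,"wz":-0.317,"fingers":1},{"tx":-0.477,"ty":-0.438,"tz":-0.175,"wx":0,"wy":0,"wz":-0.317,"fingers":1},{"tx":-0.477,"ty":-0.438,"tz":-0.175,"wx":0,"wy":0,"wz":-0.317,"fingers":1},{"tx":-0.477,"ty":-0.438,"tz":-0.175,"wx":0,"wy":0,"wz":-0.317,"fingers":1},{"tx":-0.477,"ty":-0.438,"tz":-0.175,"wx":0,"wy":0,"wz":-0.317,"fingers":1},{"tx":-0.477,"ty":-0.438,"tz":-0.175,"wx":0,"wy":0,"wz":-0.317,"fingers":1}])

```text
time: 1.7
tool_pos: [0.4501, 0.2197, 0.3535]
orientation: [[-1.0, 0.002, -0.0], [0.002, 1.0, 0.0], [0.0, 0.0, -1.0]]
force: [-0.1, 0.4, 0.2]
gripper_width: 0.998
gripper_force: 0.0
```

```bash
cat >> h.py <<'E'
import json
def shot(name):
    s=arm.state(); m=camera_model("wrist"); im=capture("wrist")[:,:,::-1]; cv2.imwrite(f"pics/{name}.png",im)
    json.dump({k:np.array(v).tolist() for k,v in m.items()},open(f"pics/{name}.json","w")); return s,m,im
E
python3 - <<'E'
from h import *
s,m,im=shot("w1"); print(np.round(s["joint_positions"],1),np.round(m["world_from_camera"],3).tolist())
for n,p in dict(bL=[.39,.353,.005],rM=[.482,.309,.007],bS=[.396,.258,.005],rS=[.487,.201,.007],rL=[.389,.152,.007],bM=[.492,.089,.005],tL=[.588,.314,.118],tM=[.638,.14,.104]).items(): print(n,proj(m,p).round(1))
E
```

```text
[-54.3   1.2  21.5 103.9  -0.5  75.   57.2] [[0.002, -0.963, -0.27, 0.372], [1.0, 0.002, -0.0, 0.22], [0.001, -0.27, 0.963, 0.525], [0.0, 0.0, 0.0, 1.0]]
bL [340.5 112.4]
rM [308.2 173.9]
bS [276.  116.7]
rS [238.2 177.2]
rL [204. 112.]
bM [166.3 180.2]
tL [322.2 270.5]
tM [193.3 298.4]
```

View pics/w1.png

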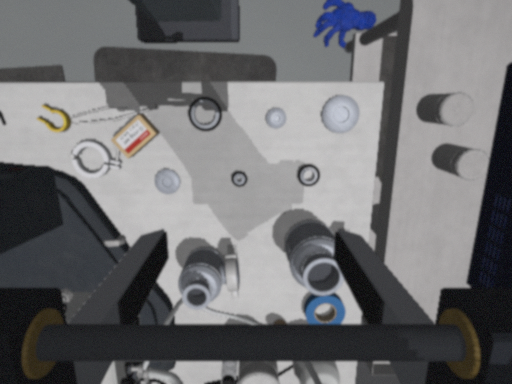

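The wrist view shows blank_large (340,113), blank_smallest (275,117), ring_large (205,114), ring_medium (308,175), ring_smallest (239,178), blank_medium (168,181), and the ports at (322,274) for large and (196,297) for medium. These agree with the two-view predictions to a few pixels. Next I'll get sub-pixel centres.

```bash
cat >> h.py <<'E'
def find(im,uv,r,kind,win=1.7):
    """centre of blob near uv. ring: dark; blank: differs from table (bluish or dark edge); port: mouth (dark)"""
    k=4; x0,y0=int(uv[0]-win*r),int(uv[1]-win*r); n=int(2*win*r)
    c=im[max(y0,0):y0+n,max(x0,0):x0+n]; x0=max(x0,0);y0=max(y0,0)
    c=cv2.resize(c,None,fx=k,fy=k,interpolation=cv2.INTER_CUBIC)
    b=c.astype(int); g=cv2.cvtColor(c,cv2.COLOR_BGR2GRAY)
    q=np.clip((b[:,:,0]-b[:,:,2])*4+60,0,255).astype(np.uint8) if kind=="blank" else 255-g
    t,mk=cv2.threshold(cv2.GaussianBlur(q,(0,0),2),0,255,cv2.THRESH_OTSU)
    cs,_=cv2.findContours(mk,cv2.RETR_EXTERNAL,cv2.CHAIN_APPROX_NONE)
    out=[]
    for q in cs:
        if cv2.contourArea(q)<0.2*(r*k)**2: continue
        e=cv2.fitEllipse(cv2.convexHull(q)); out.append(((e[0][0]+.5)/k-.5+x0,(e[0][1]+.5)/k-.5+y0,e[1][0]/k,e[1][1]/k))
    return t,np.round(sorted(out,key=lambda o:np.hypot(o[0]-uv[0],o[1]-uv[1])),1).tolist()
E
python3 - <<'E'
from h import *
im=cv2.imread("pics/w1.png"); m=json.load(open("pics/w1.json"))
for n,uv,r,k in [("bL",(340,113),19,"blank"),("rM",(308,175),11,"ring"),("bS",(275,117),10,"blank"),("rS",(239,178),8,"ring"),("rL",(205,114),17,"ring"),("bM",(168,181),13,"blank")]:
    t,o=find(im,uv,r,k); print(n,t,o[:3],[onplane(m,p[:2],.005).round(4).tolist() for p in o[:2]], im[uv[1],uv[0]],im[uv[1],uv[0]+int(1.4*r)])
cv2.imwrite("pics/w1c.png",cv2.resize(im[90:310,140:380],None,fx=2.5,fy=2.5,interpolation=cv2.INTER_CUBIC))
E
```

```text
bL 86.0 [[340.3, 113.7, 35.9, 38.5]] [[0.3919, 0.3528, 0.005]] [207 197 194] [192 191 193]
rM 114.0 [[307.4, 174.3, 23.5, 24.6]] [[0.4831, 0.3081, 0.005]] [192 192 193] [190 189 190]
bS 83.0 [[275.8, 117.7, 19.9, 20.4]] [[0.3974, 0.2577, 0.005]] [205 194 190] [195 193 195]
rS 127.0 [[238.7, 178.1, 16.5, 17.8]] [[0.4889, 0.2017, 0.005]] [131 130 129] [160 160 159]
rL 134.0 [[201.0, 95.1, 51.9, 72.0]] [[0.3651, 0.1482, 0.005]] [160 161 161] [159 157 158]
bM 83.0 [[167.0, 181.2, 24.3, 25.7]] [[0.4936, 0.09, 0.005]] [181 173 168] [189 190 191]
```

View pics/w1c.png

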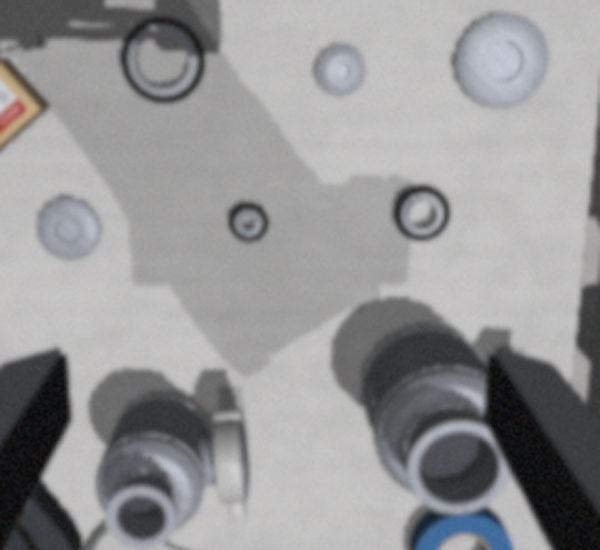

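The crop shows the ports clearly, at (322,277) for large and (196,295.5) for medium in full-frame pixels, and ring_large at (205,114). Next I hover over ring_large.

>>> jog_arm(steps=[{"tx":0.075,"ty":-0.085,"tz":0.29,"wx":0,"wy":0,"wz":0,"fingers":0.5},{"tx":0.075,"ty":-0.085,"tz":0.29,"wx":0,"wy":0,"wz":0,"fingers":0.5},{"tx":0.075,"ty":-0.085,"tz":0.29,"wx":0,"wy":0,"wz":0,"fingers":0.5},{"tx":0.075,"ty":-0.085,"tz":0.29,"wx":0,"wy":0,"wz":0,"fingers":0.5},{"tx":0.075,"ty":-0.085,"tz":0.29,"wx":0,"wy":0,"wz":0,"fingers":0.5},{"tx":0.075,"ty":-0.085,"tz":0.29,"wx":0,"wy":0,"wz":0,"fingers":0.5},{"tx":0.075,"ty":-0.085,"tz":0.29,"wx":0,"wy":0,"wz":0,"fingers":0.5},{"tx":0.075,"ty":-0.085,"tz":0.29,"wx":0,"wy":0,"wz":0,"fingers":0.5},{"tx":0.075,"ty":-0.085,"tz":0.29,"wx":0,"wy":0,"wz":0,"fingers":0.5}])

```text
time: 2.5
tool_pos: [0.3905, 0.154, 0.1225]
orientation: [[-1.0, -0.001, 0.001], [-0.001, 1.0, 0.001], [-0.001, 0.001, -1.0]]
force: [-0.6, 0.8, -0.3]
gripper_width: 0.75
gripper_force: 0.0
```

```bash
python3 - <<'E'
from h import *
s,m,im=shot("w2"); print(np.round(s["tool_pos"],4),np.round(s["orientation"],3).tolist(),np.round(s["joint_positions"],1),s["gripper_width"])
print(proj(m,[.39,.152,.005]),proj(m,[.488,.202,.005]),proj(m,[.492,.089,.005]))
uv=proj(m,[.39,.152,.005]);
for th in(50,70,90):
    g=cv2.cvtColor(im,cv2.COLOR_BGR2GRAY); mk=(g<th).astype(np.uint8); n,l,st,c=cv2.connectedComponentsWithStats(mk)
    print(th,[(st[i].tolist(),c[i].round(1).tolist()) for i in range(1,n) if st[i,4]>150 and st[i,2]<110])
E
```

```text
[0.3905 0.154  0.1225] [[-1.0, -0.001, 0.001], [-0.001, 1.0, 0.001], [-0.001, 0.001, -1.0]] [-51.1   7.2  22.6 129.6  -4.   43.8  64.2] 0.7496432256016627
[247.84168106 192.07312403] [300.48851494 291.65619264] [181.85310549 295.28530003]
50 [([128, 0, 63, 50, 1324], [154.1, 30.6]), ([221, 167, 55, 48, 332], [246.6, 181.2])]
70 [([360, 0, 62, 57, 913], [390.1, 20.8]), ([410, 0, 102, 139, 4801], [484.4, 65.0]), ([348, 16, 23, 27, 194], [357.1, 28.4]), ([386, 44, 16, 20, 180], [394.0, 54.8]), ([122, 58, 32, 17, 211], [135.3, 66.0]), ([110, 83, 26, 28, 393], [121.4, 97.9]), ([317, 124, 42, 14, 315], [332.9, 132.1]), ([220, 166, 56, 55, 558], [246.9, 186.3])]
90 [([0, 77, 54, 35, 1705], [25.2, 95.1]), ([0, 186, 23, 29, 217], [12.2, 196.6]), ([138, 194, 32, 33, 329], [154.0, 209.8]), ([288, 282, 25, 22, 175], [298.5, 288.8])]
```

View pics/w2.png

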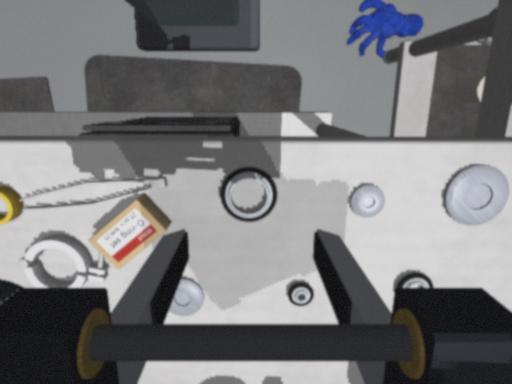

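Hover view: ring_large is centred at about (248,193.5), with blank_large at (477,194) and blank_smallest at (368,200). The ring lies between the open fingers.

```bash
python3 - <<'E'
from h import *
m1=json.load(open("pics/w1.json"));m2=json.load(open("pics/w2.json"));a=camera_model("scene")
print(tri([(m1,(205,114)),(m2,(248,193.5))]),onplane(m2,(248,193.5),.0055),onplane(m1,(205,114),.0055),onplane(a,(316,226),.0055))
print(tri([(m1,(340.3,113.7)),(m2,(477,194))]))
E
```

```text
(array([0.39213953, 0.15234825, 0.00142046]), np.float64(0.0002652611437476864)) [0.39115491 0.15214074 0.0055    ] [0.39186064 0.15311141 0.0055    ] [0.38988598 0.15134727 0.0055    ]
(array([0.39182425, 0.35311263, 0.00414548]), np.float64(0.0001034857081075143))
```

Ring_large is at (0.391, 0.152), resting on the table. Descend and grip.

>>> jog_arm(steps=[{"tx":-0.001,"ty":-0.002,"tz":0.05,"wx":0,"wy":0,"wz":0,"fingers":0.5},{"tx":-0.001,"ty":-0.002,"tz":0.1,"wx":0,"wy":0,"wz":0,"fingers":0.5},{"tx":-0.001,"ty":-0.002,"tz":0.125,"wx":0,"wy":0,"wz":0,"fingers":0.5},{"tx":-0.001,"ty":-0.002,"tz":0.1365,"wx":0,"wy":0,"wz":0,"fingers":0.5},{"tx":-0.001,"ty":-0.002,"tz":0.1365,"wx":0,"wy":0,"wz":0,"fingers":0.5},{"tx":-0.001,"ty":-0.002,"tz":0.1365,"wx":0,"wy":0,"wz":0,"fingers":0.5},{"tx":-0.001,"ty":-0.002,"tz":0.1365,"wx":0,"wy":0,"wz":0,"fingers":0.5}])

```text
time: 3.13
tool_pos: [0.3918, 0.1518, 0.0138]
orientation: [[-1.0, -0.0, 0.002], [-0.0, 1.0, 0.002], [-0.002, 0.002, -1.0]]
force: [0.2, -0.0, 0.6]
gripper_width: 0.753
gripper_force: 0.0
```

>>> jog_arm(steps=[{"tx":0,"ty":0,"tz":0.0018,"wx":0,"wy":0,"wz":0,"fingers":0.5},{"tx":0,"ty":0,"tz":0.0018,"wx":0,"wy":0,"wz":0,"fingers":0.5},{"tx":0,"ty":0,"tz":0.0018,"wx":0,"wy":0,"wz":0,"fingers":0},{"tx":0,"ty":0,"tz":0.0018,"wx":0,"wy":0,"wz":0,"fingers":-0.3},{"tx":0,"ty":0,"tz":0.0018,"wx":0,"wy":0,"wz":0,"fingers":-0.3},{"tx":0,"ty":0,"tz":0.0018,"wx":0,"wy":0,"wz":0,"fingers":-0.3},{"tx":0,"ty":0,"tz":0.0018,"wx":0,"wy":0,"wz":0,"fingers":-0.3}])

```text
time: 3.72
tool_pos: [0.3906, 0.151, 0.0109]
orientation: [[-1.0, -0.0, -0.0], [-0.0, 1.0, 0.0], [0.0, 0.0, -1.0]]
force: [-0.0, 1.2, 5.1]
gripper_width: 0.516
gripper_force: 30.0
```

The fingertips are about 2.9 mm up, which is slightly low. I'll regrip 1.6 mm higher.

>>> jog_arm(steps=[{"tx":0,"ty":0,"tz":0,"wx":0,"wy":0,"wz":0,"fingers":0.3},{"tx":0,"ty":0,"tz":-0.002,"wx":0,"wy":0,"wz":0,"fingers":0.3},{"tx":0,"ty":0,"tz":-0.002,"wx":0,"wy":0,"wz":0,"fingers":0.3},{"tx":0,"ty":0,"tz":-0.002,"wx":0,"wy":0,"wz":0,"fingers":0.3},{"tx":0,"ty":0,"tz":-0.002,"wx":0,"wy":0,"wz":0,"fingers":-0.3},{"tx":0,"ty":0,"tz":-0.002,"wx":0,"wy":0,"wz":0,"fingers":-0.3},{"tx":0,"ty":0,"tz":-0.002,"wx":0,"wy":0,"wz":0,"fingers":-0.3},{"tx":0,"ty":0,"tz":-0.002,"wx":0,"wy":0,"wz":0,"fingers":-0.3},{"tx":0,"ty":0,"tz":-0.002,"wx":0,"wy":0,"wz":0,"fingers":-0.3}])

```text
time: 4.47
tool_pos: [0.3905, 0.151, 0.0124]
orientation: [[-1.0, -0.0, -0.0], [-0.0, 1.0, -0.0], [0.0, -0.0, -1.0]]
force: [0.3, 0.0, -0.4]
gripper_width: 0.516
gripper_force: 30.0
```

```bash
python3 - <<'E'
from h import *
a=camera_model("scene");b=camera_model("side")
for uv in [(168,20),(172,80),(234,20),(238,80),(262,95),(325,45)]:
    o,d=ray(a,uv); print(uv,[((o+d*t).round(2).tolist(),proj(b,o+d*t).round(0).tolist()) for t in np.arange(.7,1.5,.1)])
for f in("scene0","side0"):
    im=cv2.imread(f"pics/{f}.png"); c=im[0:200,150:300] if f=="scene0" else im[0:200,100:300]; 
    cv2.imwrite(f"pics/{f}c.png",cv2.resize(c,None,fx=3,fy=3,interpolation=cv2.INTER_CUBIC))
s=[cv2.resize(cv2.imread(f"pics/{f}.png")[0:210,q:q+140],None,fx=2.8,fy=2.8) for f,q in(("scene0",150),("side0",130))]
cv2.imwrite("pics/hose.png",np.hstack(s))
E
```

```text
(168, 20) [([0.55, 0.34, 0.36], [202.0, 48.0]), ([0.65, 0.31, 0.33], [168.0, 61.0]), ([0.74, 0.29, 0.31], [140.0, 72.0]), ([0.83, 0.26, 0.28], [116.0, 82.0]), ([0.93, 0.23, 0.26], [96.0, 90.0]), ([1.02, 0.2, 0.24], [79.0, 96.0]), ([1.11, 0.17, 0.21], [63.0, 102.0]), ([1.2, 0.14, 0.19], [50.0, 108.0])]
(172, 80) [([0.53, 0.35, 0.27], [213.0, 97.0]), ([0.62, 0.33, 0.24], [181.0, 111.0]), ([0.71, 0.3, 0.2], [153.0, 124.0]), ([0.8, 0.27, 0.17], [130.0, 134.0]), ([0.89, 0.25, 0.13], [111.0, 143.0]), ([0.98, 0.22, 0.09], [94.0, 150.0]), ([1.07, 0.19, 0.06], [79.0, 157.0]), ([1.16, 0.17, 0.02], [66.0, 163.0])]
(234, 20) [([0.52, 0.25, 0.35], [241.0, 49.0]), ([0.61, 0.21, 0.33], [211.0, 61.0]), ([0.69, 0.17, 0.31], [187.0, 71.0]), ([0.78, 0.13, 0.28], [167.0, 79.0]), ([0.87, 0.09, 0.26], [149.0, 86.0]), ([0.96, 0.04, 0.23], [134.0, 92.0]), ([1.05, 0.0, 0.21], [121.0, 97.0]), ([1.13, -0.04, 0.18], [110.0, 102.0])]
(238, 80) [([0.49, 0.26, 0.27], [252.0, 93.0]), ([0.58, 0.22, 0.23], [223.0, 106.0]), ([0.66, 0.18, 0.2], [200.0, 117.0]), ([0.74, 0.14, 0.16], [180.0, 126.0]), ([0.83, 0.1, 0.13], [164.0, 134.0]), ([0.91, 0.06, 0.09], [149.0, 141.0]), ([1.0, 0.02, 0.05], [137.0, 146.0]), ([1.08, -0.02, 0.02], [126.0, 152.0])]
(262, 95) [([0.47, 0.23, 0.25], [268.0, 103.0]), ([0.55, 0.18, 0.21], [241.0, 116.0]), ([0.63, 0.14, 0.17], [219.0, 126.0]), ([0.71, 0.09, 0.13], [200.0, 135.0]), ([0.79, 0.05, 0.09], [185.0, 143.0]), ([0.87, 0.01, 0.05], [171.0, 149.0]), ([0.95, -0.04, 0.01], [160.0, 155.0]), ([1.03, -0.08, -0.03], [149.0, 160.0])]
(325, 45) [([0.44, 0.14, 0.32], [294.0, 63.0]), ([0.52, 0.08, 0.29], [269.0, 74.0]), ([0.59, 0.02, 0.27], [249.0, 84.0]), ([0.67, -0.04, 0.24], [232.0, 91.0]), ([0.75, -0.09, 0.21], [218.0, 98.0]), ([0.82, -0.15, 0.18], [206.0, 103.0]), ([0.9, -0.21, 0.15], [195.0, 108.0]), ([0.98, -0.27, 0.12], [186.0, 112.0])]
```

View pics/hose.png

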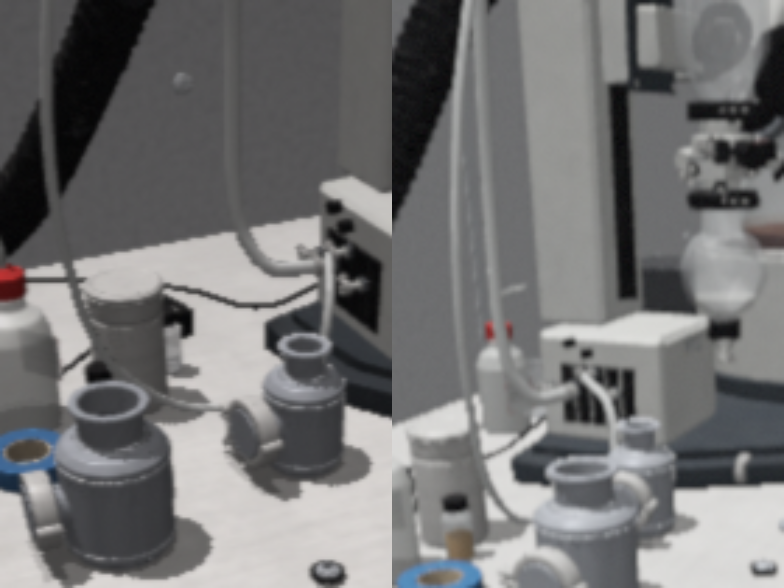

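The hoses run at about (0.70, 0.30) and (0.80, 0.12), clear of both ports when the fingers close along y. Lift and move to a place from which both ports can be seen.

>>> jog_arm(steps=[{"tx":0,"ty":0,"tz":-0.36,"wx":0,"wy":0,"wz":0,"fingers":-0.3},{"tx":0,"ty":0,"tz":-0.36,"wx":0,"wy":0,"wz":0,"fingers":-0.3},{"tx":0,"ty":0,"tz":-0.36,"wx":0,"wy":0,"wz":0,"fingers":-0.3},{"tx":0,"ty":0,"tz":-0.36,"wx":0,"wy":0,"wz":0,"fingers":-0.3},{"tx":-0.1,"ty":0.04,"tz":-0.36,"wx":0,"wy":0,"wz":0,"fingers":-0.3},{"tx":-0.243,"ty":0.0925,"tz":-0.36,"wx":0,"wy":0,"wz":0,"fingers":-0.3},{"tx":-0.243,"ty":0.0925,"tz":-0.36,"wx":0,"wy":0,"wz":0,"fingers":-0.3},{"tx":-0.243,"ty":0.0925,"tz":-0.36,"wx":0,"wy":0,"wz":0,"fingers":-0.3},{"tx":-0.243,"ty":0.0925,"tz":-0.36,"wx":0,"wy":0,"wz":0,"fingers":-0.3},{"tx":-0.243,"ty":0.0925,"tz":-0.36,"wx":0,"wy":0,"wz":0,"fingers":-0.3},{"tx":-0.243,"ty":0.0925,"tz":-0.36,"wx":0,"wy":0,"wz":0,"fingers":-0.3},{"tx":-0.243,"ty":0.0925,"tz":-0.36,"wx":0,"wy":0,"wz":0,"fingers":-0.3},{"tx":-0.243,"ty":0.0925,"tz":-0.36,"wx":0,"wy":0,"wz":0,"fingers":-0.3},{"tx":-0.243,"ty":0.0925,"tz":-0.36,"wx":0,"wy":0,"wz":0,"fingers":-0.3},{"tx":-0.243,"ty":0.0925,"tz":-0.36,"wx":0,"wy":0,"wz":0,"fingers":-0.3}])

```text
time: 5.72
tool_pos: [0.584, 0.2246, 0.3002]
orientation: [[-1.0, -0.0, -0.001], [-0.0, 1.0, 0.0], [0.001, 0.0, -1.0]]
force: [-0.5, 1.0, -0.9]
gripper_width: 0.511
gripper_force: 30.0
```

```bash
python3 - <<'E'
from h import *
s,m,im=shot("w3"); print(np.round(s["tool_pos"],4),s["gripper_width"],[proj(m,p) for p in([.588,.314,.118],[.638,.14,.104])])
cv2.imwrite("pics/w3c.png",cv2.resize(im[120:320,120:410],None,fx=2.7,fy=2.7,interpolation=cv2.INTER_CUBIC))
E
```

```text
[0.584  0.2246 0.3002] 0.5111792135668355 [array([334.55604545, 180.56467358]), array([175.75927897, 220.66241566])]
```

View pics/w3c.png

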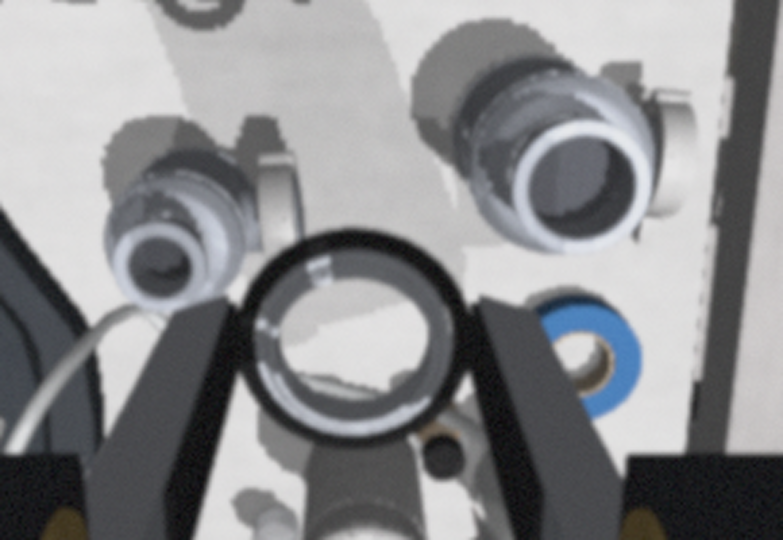

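The crop shows the held ring level in the fingers, centred at crop (355,338). The large port is at about (335.5,189) and the medium port at about (179,218) in full-frame pixels. I'll fit the mouths and triangulate with w1.

```bash
cat >> h.py <<'E'
def mouth(im,uv,w,th=150):
    """ellipse of the dark region (port mouth) that holds pixel uv"""
    k=4;x0,y0=int(uv[0]-w),int(uv[1]-w); c=cv2.resize(im[y0:y0+2*w,x0:x0+2*w],None,fx=k,fy=k,interpolation=cv2.INTER_CUBIC)
    g=cv2.GaussianBlur(cv2.cvtColor(c,cv2.COLOR_BGR2GRAY),(0,0),2); mk=(g<th).astype(np.uint8)
    n,l,st,_=cv2.connectedComponentsWithStats(mk); i=l[k*w,k*w]
    q=max(cv2.findContours((l==i).astype(np.uint8),cv2.RETR_EXTERNAL,cv2.CHAIN_APPROX_NONE)[0],key=cv2.contourArea)
    e=cv2.fitEllipse(cv2.convexHull(q)); return [(e[0][0]+.5)/k-.5+x0,(e[0][1]+.5)/k-.5+y0,e[1][0]/k,e[1][1]/k,int(i)]
E
python3 - <<'E'
from h import *
m1=json.load(open("pics/w1.json"));m3=json.load(open("pics/w3.json"));i1=cv2.imread("pics/w1.png");i3=cv2.imread("pics/w3.png")
a=camera_model("scene")
for n,u1,u3,z,w in(("L",(322,278),(335,188),.118,30),("M",(196,296),(179,218),.104,20)):
    for th in(130,150,165):
        p1=mouth(i1,u1,w,th);p3=mouth(i3,u3,w,th)
        x,e=tri([(m1,p1[:2]),(m3,p3[:2])]); print(n,th,np.round(p1,1),np.round(p3,1),x.round(4),round(e,4),onplane(m1,p1[:2],z).round(4),onplane(m3,p3[:2],z).round(4))
print("scene",onplane(a,(190,146),.118),onplane(a,(259,127),.104))
g=cv2.cvtColor(i3,cv2.COLOR_BGR2GRAY); print([onplane(m3,(120+(u+.5)/2.7-.5,120+(v+.5)/2.7-.5),.2935).round(4) for u,v in((355,338),)])
E
```

```text
L 130 [327.7 266.   53.2  83.2   1. ] [335.2 189.2  36.5  40.1   3. ] [0.6145 0.3344 0.0531] 0.0024 [0.5815 0.3208 0.118 ] [0.5975 0.3153 0.118 ]
L 150 [328.1 266.9  53.   87.1   1. ] [335.1 189.2  37.5  40.9   3. ] [0.6129 0.3332 0.0591] 0.0029 [0.5829 0.3214 0.118 ] [0.5975 0.3152 0.118 ]
L 165 [322.2 266.8  63.4 113.6   1. ] [335.  189.2  38.2  41.6   3. ] [0.6114 0.3277 0.063 ] 0.0014 [0.5826 0.3136 0.118 ] [0.5974 0.3151 0.118 ]
M 130 [196.2 296.8  17.8  20.1   2. ] [179.  218.6  22.5  24.1   2. ] [0.6357 0.1439 0.1035] 0.0001 [0.6354 0.1441 0.104 ] [0.6356 0.1439 0.104 ]
M 150 [196.1 296.8  19.4  21.5   3. ] [179.1 218.5  23.7  25.3   2. ] [0.6354 0.144  0.104 ] 0.0001 [0.6354 0.1441 0.104 ] [0.6354 0.1439 0.104 ]
M 165 [198.1 291.6  31.3  51.7   1. ] [179.1 218.4  24.8  26.7   2. ] [0.6439 0.1404 0.0779] 0.0022 [0.6273 0.1471 0.104 ] [0.6353 0.144  0.104 ]
scene [0.58582843 0.3154469  0.118     ] [0.61982434 0.14978495 0.104     ]
[array([0.5845, 0.2253, 0.2935])]
```

```bash
python3 - <<'E'
from h import *
m1=json.load(open("pics/w1.json"));m3=json.load(open("pics/w3.json"))
print(tri([(m1,(322,276.6)),(m3,(335.1,189.2))]),onplane(m1,(322,276.6),.118))
s=arm.state();print(np.array(s["tool_pos"]).round(4))
E
```

```text
(array([0.5976748 , 0.3149782 , 0.11680635]), np.float64(0.0005166689597454539)) [0.5968988  0.31417408 0.118     ]
[0.5842 0.2248 0.3004]
```

Large port: (0.597, 0.315, 0.117). Medium port: (0.6355, 0.144, 0.104). Both agree with the given heights. Move over the large port and stop just above it.

>>> jog_arm(steps=[{"tx":-0.0158,"ty":0.1128,"tz":0.05,"wx":0,"wy":0,"wz":0,"fingers":-0.3},{"tx":-0.0158,"ty":0.1128,"tz":0.1,"wx":0,"wy":0,"wz":0,"fingers":-0.3},{"tx":-0.0158,"ty":0.1128,"tz":0.15,"wx":0,"wy":0,"wz":0,"fingers":-0.3},{"tx":-0.0158,"ty":0.1128,"tz":0.17,"wx":0,"wy":0,"wz":0,"fingers":-0.3},{"tx":-0.0158,"ty":0.1128,"tz":0.194,"wx":0,"wy":0,"wz":0,"fingers":-0.3},{"tx":-0.0158,"ty":0.1128,"tz":0.194,"wx":0,"wy":0,"wz":0,"fingers":-0.3},{"tx":-0.0158,"ty":0.1128,"tz":0.194,"wx":0,"wy":0,"wz":0,"fingers":-0.3},{"tx":-0.0158,"ty":0.1128,"tz":0.194,"wx":0,"wy":0,"wz":0,"fingers":-0.3},{"tx":-0.0158,"ty":0.1128,"tz":0.194,"wx":0,"wy":0,"wz":0,"fingers":-0.3},{"tx":-0.0158,"ty":0.1128,"tz":0.194,"wx":0,"wy":0,"wz":0,"fingers":-0.3}])

```text
time: 6.6
tool_pos: [0.5986, 0.3153, 0.1476]
orientation: [[-1.0, 0.0, 0.002], [0.0, 1.0, 0.002], [-0.002, 0.002, -1.0]]
force: [0.4, -0.0, -0.1]
gripper_width: 0.517
gripper_force: 30.0
```

>>> jog_arm(steps=[{"tx":0,"ty":0,"tz":0.005,"wx":0,"wy":0,"wz":0,"fingers":-0.3},{"tx":0,"ty":0,"tz":0.008,"wx":0,"wy":0,"wz":0,"fingers":-0.3},{"tx":0,"ty":0,"tz":0.008,"wx":0,"wy":0,"wz":0,"fingers":-0.3},{"tx":0,"ty":0,"tz":0.008,"wx":0,"wy":0,"wz":0,"fingers":-0.3},{"tx":0,"ty":0,"tz":0.008,"wx":0,"wy":0,"wz":0,"fingers":-0.3}])

```text
time: 7.02
tool_pos: [0.5976, 0.3152, 0.1388]
orientation: [[-1.0, -0.0, -0.0], [-0.0, 1.0, -0.0], [0.0, -0.0, -1.0]]
force: [-0.4, 0.3, -0.3]
gripper_width: 0.517
gripper_force: 30.0
```

>>> jog_arm(steps=[{"tx":0.001,"ty":0,"tz":0.004,"wx":0,"wy":0,"wz":0,"fingers":-0.3},{"tx":0.001,"ty":0,"tz":0.008,"wx":0,"wy":0,"wz":0,"fingers":-0.3},{"tx":0.001,"ty":0,"tz":0.011,"wx":0,"wy":0,"wz":0,"fingers":-0.3},{"tx":0.001,"ty":0,"tz":0.0135,"wx":0,"wy":0,"wz":0,"fingers":-0.3},{"tx":0.001,"ty":0,"tz":0.0135,"wx":0,"wy":0,"wz":0,"fingers":-0.3},{"tx":0.001,"ty":0,"tz":0.0135,"wx":0,"wy":0,"wz":0,"fingers":-0.3}])

```text
time: 7.52
tool_pos: [0.5968, 0.3152, 0.1278]
orientation: [[-1.0, -0.0, -0.0], [-0.0, 1.0, -0.0], [0.0, -0.0, -1.0]]
force: [-1.1, 0.4, 0.0]
gripper_width: 0.516
gripper_force: 30.0
```

The ring is in with no force, 0.4 mm above seated. Release, lift, and go to blank_large.

>>> jog_arm(steps=[{"tx":0,"ty":0,"tz":0,"wx":0,"wy":0,"wz":0,"fingers":0.3},{"tx":0,"ty":0,"tz":0,"wx":0,"wy":0,"wz":0,"fingers":0.3},{"tx":0,"ty":0,"tz":0,"wx":0,"wy":0,"wz":0,"fingers":0.3},{"tx":0,"ty":0,"tz":-0.03,"wx":0,"wy":0,"wz":0,"fingers":0.5},{"tx":0,"ty":0,"tz":-0.1,"wx":0,"wy":0,"wz":0,"fingers":0.6},{"tx":0.05,"ty":0.01,"tz":-0.1,"wx":0,"wy":0,"wz":0,"fingers":0.6},{"tx":0.256,"ty":0.047,"tz":-0.1,"wx":0,"wy":0,"wz":0,"fingers":0.6},{"tx":0.256,"ty":0.047,"tz":-0.1,"wx":0,"wy":0,"wz":0,"fingers":0.6},{"tx":0.256,"ty":0.047,"tz":-0.1,"wx":0,"wy":0,"wz":0,"fingers":0.6},{"tx":0.256,"ty":0.047,"tz":-0.1,"wx":0,"wy":0,"wz":0,"fingers":0.6},{"tx":0.256,"ty":0.047,"tz":0.01,"wx":0,"wy":0,"wz":0,"fingers":0.6},{"tx":0.256,"ty":0.047,"tz":0.01,"wx":0,"wy":0,"wz":0,"fingers":0.6},{"tx":0.256,"ty":0.047,"tz":0.01,"wx":0,"wy":0,"wz":0,"fingers":0.6},{"tx":0.256,"ty":0.047,"tz":0.01,"wx":0,"wy":0,"wz":0,"fingers":0.6},{"tx":0.256,"ty":0.047,"tz":0.01,"wx":0,"wy":0,"wz":0,"fingers":0.6},{"tx":0.256,"ty":0.047,"tz":0.01,"wx":0,"wy":0,"wz":0,"fingers":0.6}])

```text
time: 8.85
tool_pos: [0.3934, 0.3533, 0.1219]
orientation: [[-1.0, 0.001, 0.001], [0.001, 1.0, 0.002], [-0.001, 0.002, -1.0]]
force: [-0.3, 0.2, 0.8]
gripper_width: 0.8
gripper_force: 0.0
```

```bash
python3 - <<'E'
from h import *
s,m,im=shot("w4"); print(np.round(s["tool_pos"],4),s["gripper_width"])
m1=json.load(open("pics/w1.json"))
for n,p,r,k,u1 in(("bL",[.392,.353,.005],32,"blank",(340.3,113.7)),("rM",[.483,.308,.005],22,"ring",(307.4,174.3)),("bS",[.3974,.2577,.005],18,"blank",(275.8,117.7))):
    uv=proj(m,p);t,o=find(im,uv,r,k,1.5);print(n,uv.round(1),t,o[:2],onplane(m,o[0][:2],.006).round(4),tri([(m1,u1),(m,o[0][:2])]))
E
```

```text
[0.3934 0.3533 0.1219] 0.8001446047565958
bL [249.6 191.2] 81.0 [[249.3, 191.4, 59.7, 62.8]] [0.3919 0.3527 0.006 ] (array([0.39189747, 0.35270049, 0.00571786]), np.float64(5.8507895453854296e-05))
rM [202.  284.6] 130.0 [[203.1, 284.6, 35.3, 37.7], [144.2, 301.2, 33.7, 131.9]] [0.4824 0.3092 0.006 ] (array([0.48358765, 0.30860008, 0.00360731]), np.float64(0.0002813589647382758))
bS [140.6 197.4] 81.0 [[140.7, 197.4, 32.4, 34.9]] [0.3971 0.2581 0.006 ] (array([0.39745201, 0.2577061 , 0.00487209]), np.float64(6.854718468630881e-06))
```

>>> jog_arm(steps=[{"tx":0,"ty":0,"tz":0.05,"wx":0,"wy":0,"wz":0,"fingers":0.6},{"tx":0,"ty":0,"tz":0.1,"wx":0,"wy":0,"wz":0,"fingers":0.6},{"tx":0,"ty":0,"tz":0.125,"wx":0,"wy":0,"wz":0,"fingers":0.6},{"tx":0,"ty":0,"tz":0.134,"wx":0,"wy":0,"wz":0,"fingers":0.6},{"tx":0,"ty":0,"tz":0.134,"wx":0,"wy":0,"wz":0,"fingers":0.6},{"tx":0,"ty":0,"tz":0.134,"wx":0,"wy":0,"wz":0,"fingers":0.6},{"tx":0,"ty":0,"tz":0.134,"wx":0,"wy":0,"wz":0,"fingers":0.6},{"tx":0,"ty":0,"tz":0.134,"wx":0,"wy":0,"wz":0,"fingers":0.6}])

```text
time: 9.57
tool_pos: [0.3928, 0.3537, 0.0145]
orientation: [[-1.0, -0.0, 0.002], [-0.0, 1.0, 0.002], [-0.002, 0.002, -1.0]]
force: [0.4, -0.7, 0.4]
gripper_width: 0.798
gripper_force: 0.0
```

>>> jog_arm(steps=[{"tx":0.0005,"ty":-0.0008,"tz":0.002,"wx":0,"wy":0,"wz":0,"fingers":0.6},{"tx":0.0005,"ty":-0.0008,"tz":0.002,"wx":0,"wy":0,"wz":0,"fingers":0.6},{"tx":0.0005,"ty":-0.0008,"tz":0.002,"wx":0,"wy":0,"wz":0,"fingers":0.6},{"tx":0.0005,"ty":-0.0008,"tz":0.002,"wx":0,"wy":0,"wz":0,"fingers":0.6}])

```text
time: 9.9
tool_pos: [0.3916, 0.3523, 0.0114]
orientation: [[-1.0, -0.0, 0.0], [-0.0, 1.0, 0.0], [-0.0, 0.0, -1.0]]
force: [-0.1, -0.1, -0.3]
gripper_width: 0.8
gripper_force: 0.0
```

>>> jog_arm(steps=[{"tx":0,"ty":0,"tz":0.0013,"wx":0,"wy":0,"wz":0,"fingers":0.3},{"tx":0,"ty":0,"tz":0.0013,"wx":0,"wy":0,"wz":0,"fingers":0.3},{"tx":0,"ty":0,"tz":0.0013,"wx":0,"wy":0,"wz":0,"fingers":0},{"tx":0,"ty":0,"tz":0.0013,"wx":0,"wy":0,"wz":0,"fingers":-0.2},{"tx":0,"ty":0,"tz":0.0013,"wx":0,"wy":0,"wz":0,"fingers":-0.2},{"tx":0,"ty":0,"tz":0.0013,"wx":0,"wy":0,"wz":0,"fingers":-0.2}])

```text
time: 10.4
tool_pos: [0.3916, 0.3521, 0.0101]
orientation: [[-1.0, -0.0, -0.0], [-0.0, 1.0, -0.0], [0.0, -0.0, -1.0]]
force: [-0.8, 0.4, -0.6]
gripper_width: 0.573
gripper_force: 30.0
```

>>> jog_arm(steps=[{"tx":0,"ty":0,"tz":-0.362,"wx":0,"wy":0,"wz":0,"fingers":-0.2},{"tx":0,"ty":0,"tz":-0.362,"wx":0,"wy":0,"wz":0,"fingers":-0.2},{"tx":0,"ty":0,"tz":-0.362,"wx":0,"wy":0,"wz":0,"fingers":-0.2},{"tx":0,"ty":0,"tz":-0.362,"wx":0,"wy":0,"wz":0,"fingers":-0.2},{"tx":0,"ty":0,"tz":-0.362,"wx":0,"wy":0,"wz":0,"fingers":-0.2},{"tx":-0.242,"ty":-0.159,"tz":-0.362,"wx":0,"wy":0,"wz":0,"fingers":-0.2},{"tx":-0.242,"ty":-0.159,"tz":-0.362,"wx":0,"wy":0,"wz":0,"fingers":-0.2},{"tx":-0.242,"ty":-0.159,"tz":-0.362,"wx":0,"wy":0,"wz":0,"fingers":-0.2},{"tx":-0.242,"ty":-0.159,"tz":-0.362,"wx":0,"wy":0,"wz":0,"fingers":-0.2},{"tx":-0.242,"ty":-0.159,"tz":-0.362,"wx":0,"wy":0,"wz":0,"fingers":-0.2},{"tx":-0.242,"ty":-0.159,"tz":-0.362,"wx":0,"wy":0,"wz":0,"fingers":-0.2},{"tx":-0.242,"ty":-0.159,"tz":-0.362,"wx":0,"wy":0,"wz":0,"fingers":-0.2},{"tx":-0.242,"ty":-0.159,"tz":-0.362,"wx":0,"wy":0,"wz":0,"fingers":-0.2},{"tx":-0.242,"ty":-0.159,"tz":-0.362,"wx":0,"wy":0,"wz":0,"fingers":-0.2},{"tx":-0.242,"ty":-0.159,"tz":-0.362,"wx":0,"wy":0,"wz":0,"fingers":-0.2},{"tx":-0.242,"ty":-0.159,"tz":-0.362,"wx":0,"wy":0,"wz":0,"fingers":-0.2}])

```text
time: 11.73
tool_pos: [0.5842, 0.226, 0.2994]
orientation: [[-1.0, -0.002, -0.001], [-0.002, 1.0, 0.0], [0.001, 0.0, -1.0]]
force: [-0.1, -0.1, -1.2]
gripper_width: 0.57
gripper_force: 30.0
```

```bash
python3 - <<'E'
from h import *
s,m,im=shot("w5"); print(np.round(s["tool_pos"],4),s["gripper_width"])
uv=proj(m,[.5974,.315,.123])
g=cv2.cvtColor(im,cv2.COLOR_BGR2GRAY)
for th in(60,80,100):
    n,l,st,c=cv2.connectedComponentsWithStats((g<th).astype(np.uint8)); 
    for i in range(1,n):
        q=np.argwhere(l==i)[:,::-1]
        if st[i,4]>100 and abs(c[i]-uv).max()<15:
            e=cv2.fitEllipse(cv2.convexHull(q.astype(np.int32))); print(th,st[i],np.round(e[0]+e[1],1),onplane(m,e[0],.1202).round(4))
cv2.imwrite("pics/w5c.png",cv2.resize(im[120:320,120:410],None,fx=2.7,fy=2.7,interpolation=cv2.INTER_CUBIC))
E
```

```text
[0.5842 0.226  0.2994] 0.570147415072555
60 [313 169  43  41 135] [334.5 189.9  42.2  44.6] [0.5974 0.3152 0.1202]
60 [324 180  25  23 296] [336.1 191.2  17.8  27.2] [0.5988 0.3169 0.1202]
80 [312 168  46  44 258] [334.5 189.8  43.4  45.7] [0.5973 0.3152 0.1202]
80 [323 179  27  25 408] [336.  191.5  23.8  28. ] [0.5991 0.3169 0.1202]
100 [312 168  46  45 363] [334.6 189.9  43.9  46.6] [0.5975 0.3153 0.1202]
100 [323 179  28  26 493] [336.3 191.9  24.7  28.5] [0.5996 0.3173 0.1202]
```

View pics/w5c.png

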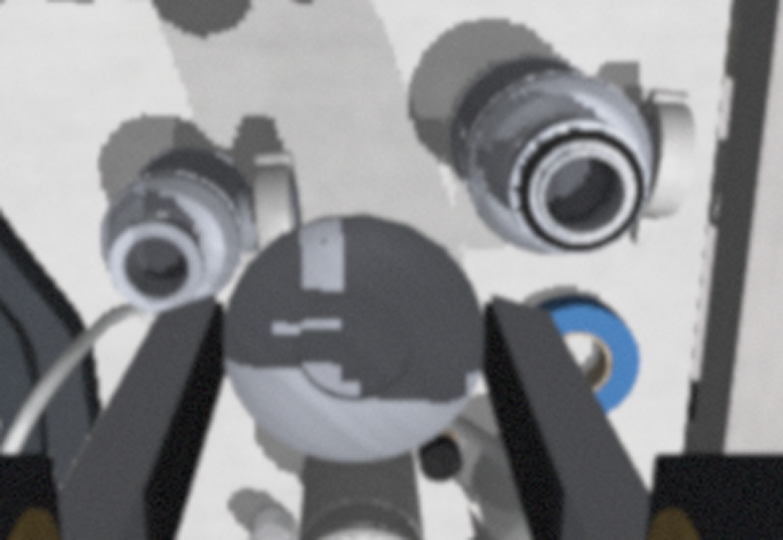

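The large ring is seated concentric in its port, centre (334.5,190), which is (0.5974, 0.3152). The blank is held level. Bring it over.

>>> jog_arm(steps=[{"tx":-0.016,"ty":0.1115,"tz":0.05,"wx":0,"wy":0,"wz":0,"fingers":-0.2},{"tx":-0.016,"ty":0.1115,"tz":0.1,"wx":0,"wy":0,"wz":0,"fingers":-0.2},{"tx":-0.016,"ty":0.1115,"tz":0.15,"wx":0,"wy":0,"wz":0,"fingers":-0.2},{"tx":-0.016,"ty":0.1115,"tz":0.17,"wx":0,"wy":0,"wz":0,"fingers":-0.2},{"tx":-0.016,"ty":0.1115,"tz":0.19,"wx":0,"wy":0,"wz":0,"fingers":-0.2},{"tx":-0.016,"ty":0.1115,"tz":0.19,"wx":0,"wy":0,"wz":0,"fingers":-0.2},{"tx":-0.016,"ty":0.1115,"tz":0.19,"wx":0,"wy":0,"wz":0,"fingers":-0.2},{"tx":-0.016,"ty":0.1115,"tz":0.19,"wx":0,"wy":0,"wz":0,"fingers":-0.2},{"tx":-0.016,"ty":0.1115,"tz":0.19,"wx":0,"wy":0,"wz":0,"fingers":-0.2},{"tx":-0.016,"ty":0.1115,"tz":0.19,"wx":0,"wy":0,"wz":0,"fingers":-0.2},{"tx":-0.016,"ty":0.1115,"tz":0.19,"wx":0,"wy":0,"wz":0,"fingers":-0.2},{"tx":-0.016,"ty":0.1115,"tz":0.19,"wx":0,"wy":0,"wz":0,"fingers":-0.2},{"tx":-0.016,"ty":0.1115,"tz":0.19,"wx":0,"wy":0,"wz":0,"fingers":-0.2}])

```text
time: 12.87
tool_pos: [0.5981, 0.3142, 0.1483]
orientation: [[-1.0, -0.0, 0.0], [-0.0, 1.0, 0.001], [-0.0, 0.001, -1.0]]
force: [-0.2, 0.7, -1.4]
gripper_width: 0.571
gripper_force: 30.0
```

>>> jog_arm(steps=[{"tx":0.001,"ty":0.001,"tz":0.004,"wx":0,"wy":0,"wz":0,"fingers":-0.2},{"tx":0.001,"ty":0.001,"tz":0.008,"wx":0,"wy":0,"wz":0,"fingers":-0.2},{"tx":0.001,"ty":0.001,"tz":0.012,"wx":0,"wy":0,"wz":0,"fingers":-0.2},{"tx":0.001,"ty":0.001,"tz":0.015,"wx":0,"wy":0,"wz":0,"fingers":-0.2},{"tx":0.001,"ty":0.001,"tz":0.018,"wx":0,"wy":0,"wz":0,"fingers":-0.2},{"tx":0.001,"ty":0.001,"tz":0.018,"wx":0,"wy":0,"wz":0,"fingers":-0.2},{"tx":0.001,"ty":0.001,"tz":0.018,"wx":0,"wy":0,"wz":0,"fingers":-0.2}])

```text
time: 13.45
tool_pos: [0.5972, 0.3149, 0.1332]
orientation: [[-1.0, -0.0, -0.0], [-0.0, 1.0, -0.0], [0.0, -0.0, -1.0]]
force: [0.3, -0.9, -0.9]
gripper_width: 0.568
gripper_force: 30.0
```

>>> jog_arm(steps=[{"tx":0,"ty":0,"tz":0,"wx":0,"wy":0,"wz":0,"fingers":0.4},{"tx":0,"ty":0,"tz":0,"wx":0,"wy":0,"wz":0,"fingers":0.4},{"tx":0,"ty":0,"tz":0,"wx":0,"wy":0,"wz":0,"fingers":0.4},{"tx":0,"ty":0,"tz":-0.03,"wx":0,"wy":0,"wz":0,"fingers":0.4},{"tx":0,"ty":0,"tz":-0.09,"wx":0,"wy":0,"wz":0,"fingers":0.3},{"tx":0.04,"ty":-0.008,"tz":-0.09,"wx":0,"wy":0,"wz":0,"fingers":0.3},{"tx":0.143,"ty":-0.008,"tz":-0.09,"wx":0,"wy":0,"wz":0,"fingers":0.3},{"tx":0.143,"ty":-0.008,"tz":-0.09,"wx":0,"wy":0,"wz":0,"fingers":0.3},{"tx":0.143,"ty":-0.008,"tz":0.0165,"wx":0,"wy":0,"wz":0,"fingers":0.3},{"tx":0.143,"ty":-0.008,"tz":0.0165,"wx":0,"wy":0,"wz":0,"fingers":0.3},{"tx":0.143,"ty":-0.008,"tz":0.0165,"wx":0,"wy":0,"wz":0,"fingers":0.3},{"tx":0.143,"ty":-0.008,"tz":0.0165,"wx":0,"wy":0,"wz":0,"fingers":0.3},{"tx":0.143,"ty":-0.008,"tz":0.0165,"wx":0,"wy":0,"wz":0,"fingers":0.3},{"tx":0.143,"ty":-0.008,"tz":0.0165,"wx":0,"wy":0,"wz":0,"fingers":0.3},{"tx":0.143,"ty":-0.008,"tz":0.0165,"wx":0,"wy":0,"wz":0,"fingers":0.3}])

```text
time: 14.7
tool_pos: [0.484, 0.3089, 0.1219]
orientation: [[-1.0, 0.0, 0.002], [0.0, 1.0, 0.001], [-0.002, 0.001, -1.0]]
force: [0.5, -0.3, -0.1]
gripper_width: 0.65
gripper_force: 0.0
```

```bash
python3 - <<'E'
from h import *
s,m,im=shot("w6"); print(np.round(s["tool_pos"],4),s["gripper_width"])
m1=json.load(open("pics/w1.json"))
for n,p,r,k,u1 in(("rM",[.483,.308,.005],22,"ring",(307.4,174.3)),):
    uv=proj(m,p);t,o=find(im,uv,r,k,1.5);print(n,uv.round(1),t,o[:2],onplane(m,o[0][:2],.0055).round(4),tri([(m1,u1),(m,o[0][:2])]))
E
```

```text
[0.484  0.3089 0.1219] 0.6499838135352431
rM [248.9 191.6] 122.0 [[246.9, 159.2, 65.0, 106.8]] [0.4544 0.3064 0.0055] (array([0.46038269, 0.30355732, 0.04864172]), np.float64(0.013484589959429135))
```

```bash
cat >> h.py <<'E'
def dark(im,uv,ths=(50,65,80),d=8,amin=60):
    g=cv2.cvtColor(im,cv2.COLOR_BGR2GRAY); out=[]
    for th in ths:
        n,l,st,c=cv2.connectedComponentsWithStats((g<th).astype(np.uint8))
        for i in range(1,n):
            if st[i,4]>amin and abs(c[i]-uv).max()<d:
                e=cv2.fitEllipse(cv2.convexHull(np.argwhere(l==i)[:,::-1].astype(np.int32))); out.append((th,*np.round(e[0]+e[1],1)))
    return out
E
python3 - <<'E'
from h import *
im=cv2.imread("pics/w6.png");m=json.load(open("pics/w6.json"));m1=json.load(open("pics/w1.json"))
for o in dark(im,proj(m,[.483,.308,.005])): print(o,onplane(m,o[1:3],.0055).round(4),tri([(m1,(307.4,174.3)),(m,o[1:3])]))
E
```

```text
(50, np.float64(250.0), np.float64(192.5), np.float64(35.6), np.float64(36.9)) [0.4836 0.309  0.0055] (array([0.48418259, 0.30882808, 0.00189429]), np.float64(0.0004366782344511067))
(65, np.float64(250.0), np.float64(192.5), np.float64(37.0), np.float64(37.9)) [0.4836 0.309  0.0055] (array([0.48418259, 0.30882808, 0.00189429]), np.float64(0.0004366782344511067))
(80, np.float64(249.9), np.float64(192.2), np.float64(37.9), np.float64(38.7)) [0.4834 0.3089 0.0055] (array([0.48405806, 0.3087852 , 0.00184739]), np.float64(0.0002974458616529176))
```

>>> jog_arm(steps=[{"tx":-0.0006,"ty":0,"tz":0.05,"wx":0,"wy":0,"wz":0,"fingers":0.3},{"tx":-0.0006,"ty":0,"tz":0.1,"wx":0,"wy":0,"wz":0,"fingers":0.3},{"tx":-0.0006,"ty":0,"tz":0.125,"wx":0,"wy":0,"wz":0,"fingers":0.3},{"tx":-0.0006,"ty":0,"tz":0.134,"wx":0,"wy":0,"wz":0,"fingers":0.3},{"tx":-0.0006,"ty":0,"tz":0.1345,"wx":0,"wy":0,"wz":0,"fingers":0.3},{"tx":-0.0006,"ty":0,"tz":0.1345,"wx":0,"wy":0,"wz":0,"fingers":0.3},{"tx":-0.0006,"ty":0,"tz":0.1345,"wx":0,"wy":0,"wz":0,"fingers":0.3},{"tx":-0.0006,"ty":0,"tz":0.1345,"wx":0,"wy":0,"wz":0,"fingers":0.3},{"tx":-0.0006,"ty":0,"tz":0.1345,"wx":0,"wy":0,"wz":0,"fingers":0.3},{"tx":-0.0006,"ty":0,"tz":0.1345,"wx":0,"wy":0,"wz":0,"fingers":0.3},{"tx":-0.0006,"ty":0,"tz":0.1345,"wx":0,"wy":0,"wz":0,"fingers":0.3},{"tx":-0.0006,"ty":0,"tz":0.1345,"wx":0,"wy":0,"wz":0,"fingers":0.3}])

```text
time: 15.75
tool_pos: [0.4833, 0.3087, 0.0129]
orientation: [[-1.0, -0.0, 0.0], [-0.0, 1.0, 0.0], [-0.0, 0.0, -1.0]]
force: [-1.5, -1.1, -0.4]
gripper_width: 0.652
gripper_force: 0.0
```

>>> jog_arm(steps=[{"tx":0,"ty":0,"tz":0.0007,"wx":0,"wy":0,"wz":0,"fingers":0},{"tx":0,"ty":0,"tz":0.0007,"wx":0,"wy":0,"wz":0,"fingers":0},{"tx":0,"ty":0,"tz":0.0007,"wx":0,"wy":0,"wz":0,"fingers":-0.3},{"tx":0,"ty":0,"tz":0.0007,"wx":0,"wy":0,"wz":0,"fingers":-0.5},{"tx":0,"ty":0,"tz":0.0007,"wx":0,"wy":0,"wz":0,"fingers":-0.5},{"tx":0,"ty":0,"tz":0.0007,"wx":0,"wy":0,"wz":0,"fingers":-0.5},{"tx":0,"ty":0,"tz":0.0007,"wx":0,"wy":0,"wz":0,"fingers":-0.5},{"tx":0,"ty":0,"tz":0.0007,"wx":0,"wy":0,"wz":0,"fingers":-0.5}])

```text
time: 16.42
tool_pos: [0.4832, 0.3086, 0.012]
orientation: [[-1.0, -0.0, -0.0], [-0.0, 1.0, -0.0], [0.0, -0.0, -1.0]]
force: [0.6, -0.5, -0.3]
gripper_width: 0.354
gripper_force: 30.0
```

>>> jog_arm(steps=[{"tx":0,"ty":0,"tz":-0.36,"wx":0,"wy":0,"wz":0,"fingers":-0.5},{"tx":0,"ty":0,"tz":-0.36,"wx":0,"wy":0,"wz":0,"fingers":-0.5},{"tx":0,"ty":0,"tz":-0.36,"wx":0,"wy":0,"wz":0,"fingers":-0.5},{"tx":0,"ty":0,"tz":-0.36,"wx":0,"wy":0,"wz":0,"fingers":-0.5},{"tx":0,"ty":0,"tz":-0.36,"wx":0,"wy":0,"wz":0,"fingers":-0.5},{"tx":-0.127,"ty":-0.1045,"tz":-0.36,"wx":0,"wy":0,"wz":0,"fingers":-0.5},{"tx":-0.127,"ty":-0.1045,"tz":-0.36,"wx":0,"wy":0,"wz":0,"fingers":-0.5},{"tx":-0.127,"ty":-0.1045,"tz":-0.36,"wx":0,"wy":0,"wz":0,"fingers":-0.5},{"tx":-0.127,"ty":-0.1045,"tz":-0.36,"wx":0,"wy":0,"wz":0,"fingers":-0.5},{"tx":-0.127,"ty":-0.1045,"tz":-0.36,"wx":0,"wy":0,"wz":0,"fingers":-0.5},{"tx":-0.127,"ty":-0.1045,"tz":-0.36,"wx":0,"wy":0,"wz":0,"fingers":-0.5},{"tx":-0.127,"ty":-0.1045,"tz":-0.36,"wx":0,"wy":0,"wz":0,"fingers":-0.5},{"tx":-0.127,"ty":-0.1045,"tz":-0.36,"wx":0,"wy":0,"wz":0,"fingers":-0.5}])

```text
time: 17.5
tool_pos: [0.5838, 0.226, 0.2992]
orientation: [[-1.0, -0.002, -0.001], [-0.002, 1.0, -0.0], [0.001, -0.0, -1.0]]
force: [-0.2, 0.1, -1.6]
gripper_width: 0.355
gripper_force: 30.0
```

```bash
python3 - <<'E'
from h import *
s,m,im=shot("w7"); print(np.round(s["tool_pos"],4),s["gripper_width"])
p=mouth(im,proj(m,[.6355,.144,.104]),20); print(np.round(p,1),onplane(m,p[:2],.104).round(4), proj(m,[.5974,.315,.1295]))
cv2.imwrite("pics/w7c.png",cv2.resize(im[120:320,120:410],None,fx=2.7,fy=2.7,interpolation=cv2.INTER_CUBIC))
E
```

```text
[0.5838 0.226  0.2992] 0.3550835887135694
[177.9 219.1  23.8  25.5   2. ] [0.6355 0.144  0.104 ] [336.60143785 192.67776919]
```

View pics/w7c.png

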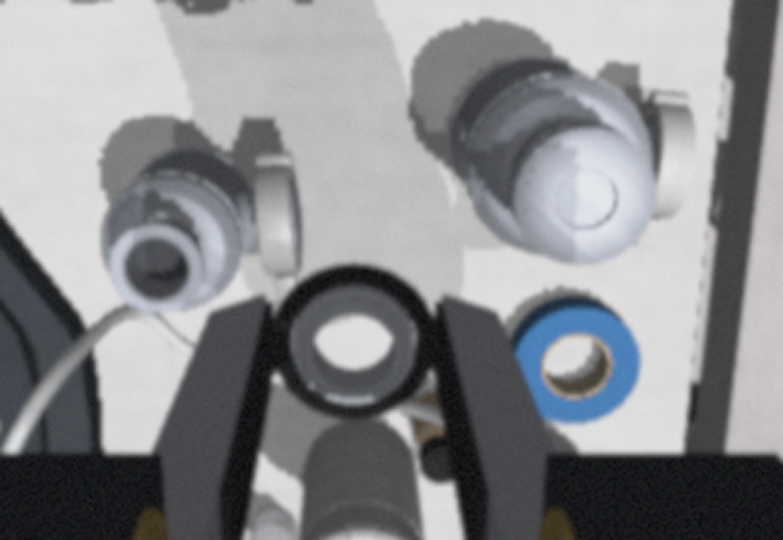

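Blank_large lies centred on its ring, with its dish at (337,193) against a predicted (336.6,192.7). The medium port is confirmed at (0.6355, 0.144). Go over it.

>>> jog_arm(steps=[{"tx":-0.064,"ty":-0.1025,"tz":0.04,"wx":0,"wy":0,"wz":0,"fingers":-0.5},{"tx":-0.064,"ty":-0.1025,"tz":0.08,"wx":0,"wy":0,"wz":0,"fingers":-0.5},{"tx":-0.064,"ty":-0.1025,"tz":0.12,"wx":0,"wy":0,"wz":0,"fingers":-0.5},{"tx":-0.064,"ty":-0.1025,"tz":0.16,"wx":0,"wy":0,"wz":0,"fingers":-0.5},{"tx":-0.064,"ty":-0.1025,"tz":0.19,"wx":0,"wy":0,"wz":0,"fingers":-0.5},{"tx":-0.064,"ty":-0.1025,"tz":0.21,"wx":0,"wy":0,"wz":0,"fingers":-0.5},{"tx":-0.064,"ty":-0.1025,"tz":0.21,"wx":0,"wy":0,"wz":0,"fingers":-0.5},{"tx":-0.064,"ty":-0.1025,"tz":0.21,"wx":0,"wy":0,"wz":0,"fingers":-0.5},{"tx":-0.064,"ty":-0.1025,"tz":0.21,"wx":0,"wy":0,"wz":0,"fingers":-0.5},{"tx":-0.064,"ty":-0.1025,"tz":0.21,"wx":0,"wy":0,"wz":0,"fingers":-0.5},{"tx":-0.064,"ty":-0.1025,"tz":0.21,"wx":0,"wy":0,"wz":0,"fingers":-0.5},{"tx":-0.064,"ty":-0.1025,"tz":0.21,"wx":0,"wy":0,"wz":0,"fingers":-0.5},{"tx":-0.064,"ty":-0.1025,"tz":0.21,"wx":0,"wy":0,"wz":0,"fingers":-0.5}])

```text
time: 18.63
tool_pos: [0.6363, 0.1433, 0.1328]
orientation: [[-1.0, -0.0, 0.001], [-0.0, 1.0, 0.001], [-0.001, 0.001, -1.0]]
force: [-0.3, -0.4, 0.0]
gripper_width: 0.354
gripper_force: 30.0
```

>>> jog_arm(steps=[{"tx":0.001,"ty":0.0008,"tz":0.005,"wx":0,"wy":0,"wz":0,"fingers":-0.5},{"tx":0.001,"ty":0.0008,"tz":0.009,"wx":0,"wy":0,"wz":0,"fingers":-0.5},{"tx":0.001,"ty":0.0008,"tz":0.013,"wx":0,"wy":0,"wz":0,"fingers":-0.5},{"tx":0.001,"ty":0.0008,"tz":0.017,"wx":0,"wy":0,"wz":0,"fingers":-0.5},{"tx":0.001,"ty":0.0008,"tz":0.02,"wx":0,"wy":0,"wz":0,"fingers":-0.5},{"tx":0.001,"ty":0.0008,"tz":0.0235,"wx":0,"wy":0,"wz":0,"fingers":-0.5},{"tx":0.001,"ty":0.0008,"tz":0.0235,"wx":0,"wy":0,"wz":0,"fingers":-0.5},{"tx":0.001,"ty":0.0008,"tz":0.0235,"wx":0,"wy":0,"wz":0,"fingers":-0.5},{"tx":0.001,"ty":0.0008,"tz":0.0235,"wx":0,"wy":0,"wz":0,"fingers":-0.5}])

```text
time: 19.38
tool_pos: [0.6353, 0.1436, 0.1131]
orientation: [[-1.0, -0.0, -0.0], [-0.0, 1.0, -0.0], [0.0, -0.0, -1.0]]
force: [-0.0, 0.9, 0.5]
gripper_width: 0.354
gripper_force: 30.0
```

Seated with no force. Release and go over blank_medium.

>>> jog_arm(steps=[{"tx":0,"ty":0,"tz":0,"wx":0,"wy":0,"wz":0,"fingers":0},{"tx":0,"ty":0,"tz":0,"wx":0,"wy":0,"wz":0,"fingers":0},{"tx":0,"ty":0,"tz":0,"wx":0,"wy":0,"wz":0,"fingers":0},{"tx":0,"ty":0,"tz":-0.03,"wx":0,"wy":0,"wz":0,"fingers":0},{"tx":0,"ty":0,"tz":-0.09,"wx":0,"wy":0,"wz":0,"fingers":0.3},{"tx":0.04,"ty":-0.02,"tz":-0.09,"wx":0,"wy":0,"wz":0,"fingers":0.3},{"tx":0.177,"ty":-0.067,"tz":-0.09,"wx":0,"wy":0,"wz":0,"fingers":0.3},{"tx":0.177,"ty":-0.067,"tz":-0.09,"wx":0,"wy":0,"wz":0,"fingers":0.3},{"tx":0.177,"ty":-0.067,"tz":-0.09,"wx":0,"wy":0,"wz":0,"fingers":0.3},{"tx":0.177,"ty":-0.067,"tz":-0.0085,"wx":0,"wy":0,"wz":0,"fingers":0.3},{"tx":0.177,"ty":-0.067,"tz":-0.0085,"wx":0,"wy":0,"wz":0,"fingers":0.3},{"tx":0.177,"ty":-0.067,"tz":-0.0085,"wx":0,"wy":0,"wz":0,"fingers":0.3},{"tx":0.177,"ty":-0.067,"tz":-0.0085,"wx":0,"wy":0,"wz":0,"fingers":0.3},{"tx":0.177,"ty":-0.067,"tz":-0.0085,"wx":0,"wy":0,"wz":0,"fingers":0.3},{"tx":0.177,"ty":-0.067,"tz":-0.0085,"wx":0,"wy":0,"wz":0,"fingers":0.3},{"tx":0.177,"ty":-0.067,"tz":-0.0085,"wx":0,"wy":0,"wz":0,"fingers":0.3}])

```text
time: 20.72
tool_pos: [0.4945, 0.0901, 0.1209]
orientation: [[-1.0, -0.0, 0.001], [-0.0, 1.0, 0.0], [-0.001, 0.0, -1.0]]
force: [-0.2, 0.5, -0.3]
gripper_width: 0.652
gripper_force: 0.0
```

```bash
python3 - <<'E'
from h import *
s,m,im=shot("w8"); print(np.round(s["tool_pos"],4),s["gripper_width"])
m1=json.load(open("pics/w1.json")); uv=proj(m,[.4936,.09,.006])
t,o=find(im,uv,24,"blank",1.5);print(uv.round(1),t,o[:2],onplane(m,o[0][:2],.006).round(4),tri([(m1,(167,181.2)),(m,o[0][:2])]))
cv2.imwrite("pics/w8v.png",im)
E
```

```text
[0.4945 0.0901 0.1209] 0.6520922508941682
[250.  192.4] 81.0 [[249.1, 192.6, 43.3, 45.8]] [0.4937 0.0892 0.006 ] (array([0.4944998 , 0.08925284, 0.00215757]), np.float64(0.00027338873838472457))
```

View pics/w8v.png

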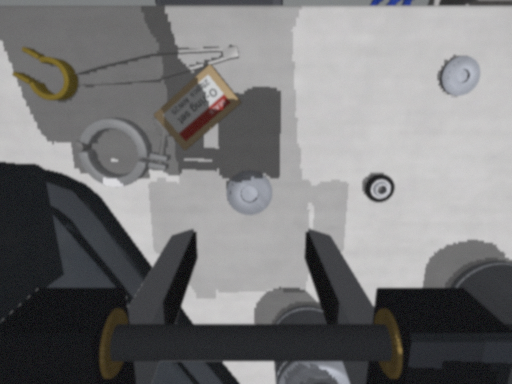

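The view shows blank_medium at (249,193), free between the fingers. The dark panel at left could be close to the gripper's body, so I'll check it.

```bash
python3 - <<'E'
from h import *
a=camera_model("scene");m=json.load(open("pics/w8.json"));m1=json.load(open("pics/w1.json"))
print([onplane(a,(362,150),z).round(3).tolist() for z in(0,.03)],[onplane(a,(320,157),z).round(3).tolist() for z in(0,.03)])
# panel's near top corner: seen at w8 (47,172), w1 (70,165)
print(tri([(m,(47,172)),(m1,(72,167))]), [onplane(m,(47,172),z).round(3).tolist() for z in(.05,.1,.15)])
print("plate",[onplane(m,(150,278),z).round(3).tolist() for z in(0,.03)])
E
```

```text
[[0.58, -0.113, 0.0], [0.541, -0.075, 0.03]] [[0.599, -0.003, 0.0], [0.559, 0.028, 0.03]]
(array([0.39905802, 0.14249495, 0.3785761 ]), np.float64(0.0007776592641508491)) [[0.466, -0.056, 0.05], [0.456, -0.026, 0.1], [0.446, 0.004, 0.15]]
plate [[0.579, -0.005, 0.0], [0.563, 0.005, 0.03]]
```

```bash
python3 - <<'E'
from h import *
a=camera_model("scene");b=camera_model("side");m=json.load(open("pics/w8.json"))
for su in((366,98),(362,150),(438,72),(415,152)):
  for wu in((47,172),(60,270),(0,165)):
    x,e=tri([(a,su),(m,wu)]); print(su,wu,x.round(3),round(e,4))
im0=cv2.imread("pics/scene0.png")[50:180,300:460]; im=cv2.imread("pics/side0.png")[80:210,210:370]
cv2.imwrite("pics/panel.png",np.hstack([cv2.resize(q,None,fx=2.4,fy=2.4) for q in(im0,im)]))
E
```

```text
(366, 98) (47, 172) [0.43  0.046 0.222] 0.0018
(366, 98) (60, 270) [0.455 0.032 0.21 ] 0.0088
(366, 98) (0, 165) [0.43  0.041 0.223] 0.0022
(362, 150) (47, 172) [ 0.464 -0.018  0.09 ] 0.0138
(362, 150) (60, 270) [ 0.557 -0.082  0.02 ] 0.0061
(362, 150) (0, 165) [ 0.459 -0.024  0.099] 0.0248
(438, 72) (47, 172) [0.382 0.03  0.274] 0.0593
(438, 72) (60, 270) [0.359 0.064 0.307] 0.0605
(438, 72) (0, 165) [0.39  0.013 0.261] 0.057
(415, 152) (47, 172) [ 0.442 -0.076  0.071] 0.0361
(415, 152) (60, 270) [ 0.481 -0.079  0.074] 0.0622
(415, 152) (0, 165) [ 0.45  -0.109  0.055] 0.0228
```

View pics/panel.png

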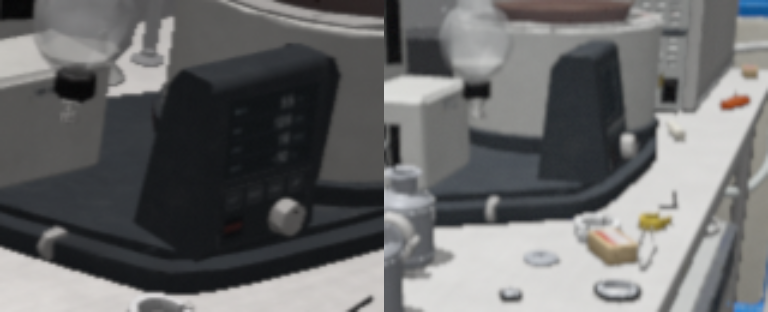

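```bash
python3 - <<'E'
from h import *
a=camera_model("scene");b=camera_model("side");m=json.load(open("pics/w8.json"))
for u,v in(((385,155),(300,156)),((358,142),(276,155)),((375,82),(282,102)),((389,87),(305,99)),((320,152),(255,166))):
    x,e=tri([(a,u),(b,v)]); print(u,x.round(3),round(e,4),proj(m,x).round(0))
E
```

```text
(385, 155) [ 0.468 -0.073  0.053] 0.0032 [ 21. 174.]
(358, 142) [ 0.539 -0.058  0.053] 0.0031 [ 58. 265.]
(375, 82) [ 0.52  -0.056  0.206] 0.004 [-200.  432.]
(389, 87) [ 0.447 -0.023  0.224] 0.0007 [-276.  250.]
(320, 152) [0.577 0.016 0.032] 0.0012 [164. 294.]
```

The panel stays at y < -0.02 and the body reaches y ≈ 0.00, so it is clear. Descend on blank_medium.

>>> jog_arm(steps=[{"tx":0,"ty":-0.0008,"tz":0.05,"wx":0,"wy":0,"wz":0,"fingers":0.3},{"tx":0,"ty":-0.0008,"tz":0.1,"wx":0,"wy":0,"wz":0,"fingers":0.3},{"tx":0,"ty":-0.0008,"tz":0.125,"wx":0,"wy":0,"wz":0,"fingers":0.3},{"tx":0,"ty":-0.0008,"tz":0.134,"wx":0,"wy":0,"wz":0,"fingers":0.3},{"tx":0,"ty":-0.0008,"tz":0.1363,"wx":0,"wy":0,"wz":0,"fingers":0.3},{"tx":0,"ty":-0.0008,"tz":0.1363,"wx":0,"wy":0,"wz":0,"fingers":0.3},{"tx":0,"ty":-0.0008,"tz":0.1363,"wx":0,"wy":0,"wz":0,"fingers":0.3},{"tx":0,"ty":-0.0008,"tz":0.1363,"wx":0,"wy":0,"wz":0,"fingers":0.3},{"tx":0,"ty":-0.0008,"tz":0.1363,"wx":0,"wy":0,"wz":0,"fingers":0.3},{"tx":0,"ty":-0.0008,"tz":0.1363,"wx":0,"wy":0,"wz":0,"fingers":0.3},{"tx":0,"ty":-0.0008,"tz":0.1363,"wx":0,"wy":0,"wz":0,"fingers":0.3},{"tx":0,"ty":-0.0008,"tz":0.1363,"wx":0,"wy":0,"wz":0,"fingers":0.3}])

```text
time: 21.77
tool_pos: [0.4938, 0.0895, 0.0113]
orientation: [[-1.0, -0.0, 0.0], [-0.0, 1.0, 0.0], [-0.0, 0.0, -1.0]]
force: [-0.0, -0.5, 0.1]
gripper_width: 0.648
gripper_force: 0.0
```

>>> jog_arm(steps=[{"tx":0,"ty":0,"tz":0.0012,"wx":0,"wy":0,"wz":0,"fingers":0.1},{"tx":0,"ty":0,"tz":0.0012,"wx":0,"wy":0,"wz":0,"fingers":0.1},{"tx":0,"ty":0,"tz":0.0012,"wx":0,"wy":0,"wz":0,"fingers":-0.3},{"tx":0,"ty":0,"tz":0.0012,"wx":0,"wy":0,"wz":0,"fingers":-0.45},{"tx":0,"ty":0,"tz":0.0012,"wx":0,"wy":0,"wz":0,"fingers":-0.45},{"tx":0,"ty":0,"tz":0.0012,"wx":0,"wy":0,"wz":0,"fingers":-0.45},{"tx":0,"ty":0,"tz":0.0012,"wx":0,"wy":0,"wz":0,"fingers":-0.45}])

```text
time: 22.35
tool_pos: [0.4937, 0.0894, 0.01]
orientation: [[-1.0, -0.0, -0.0], [-0.0, 1.0, -0.0], [0.0, -0.0, -1.0]]
force: [-0.2, 0.0, -0.9]
gripper_width: 0.411
gripper_force: 30.0
```

Gripped. Lift to the viewing place to check the medium ring.

>>> jog_arm(steps=[{"tx":0,"ty":0,"tz":-0.3625,"wx":0,"wy":0,"wz":0,"fingers":-0.45},{"tx":0,"ty":0,"tz":-0.3625,"wx":0,"wy":0,"wz":0,"fingers":-0.45},{"tx":0,"ty":0,"tz":-0.3625,"wx":0,"wy":0,"wz":0,"fingers":-0.45},{"tx":0,"ty":0,"tz":-0.3625,"wx":0,"wy":0,"wz":0,"fingers":-0.45},{"tx":0,"ty":0,"tz":-0.3625,"wx":0,"wy":0,"wz":0,"fingers":-0.45},{"tx":-0.114,"ty":0.1695,"tz":-0.3625,"wx":0,"wy":0,"wz":0,"fingers":-0.45},{"tx":-0.114,"ty":0.1695,"tz":-0.3625,"wx":0,"wy":0,"wz":0,"fingers":-0.45},{"tx":-0.114,"ty":0.1695,"tz":-0.3625,"wx":0,"wy":0,"wz":0,"fingers":-0.45},{"tx":-0.114,"ty":0.1695,"tz":-0.3625,"wx":0,"wy":0,"wz":0,"fingers":-0.45},{"tx":-0.114,"ty":0.1695,"tz":-0.3625,"wx":0,"wy":0,"wz":0,"fingers":-0.45},{"tx":-0.114,"ty":0.1695,"tz":-0.3625,"wx":0,"wy":0,"wz":0,"fingers":-0.45},{"tx":-0.114,"ty":0.1695,"tz":-0.3625,"wx":0,"wy":0,"wz":0,"fingers":-0.45},{"tx":-0.114,"ty":0.1695,"tz":-0.3625,"wx":0,"wy":0,"wz":0,"fingers":-0.45},{"tx":-0.114,"ty":0.1695,"tz":-0.3625,"wx":0,"wy":0,"wz":0,"fingers":-0.45},{"tx":-0.114,"ty":0.1695,"tz":-0.3625,"wx":0,"wy":0,"wz":0,"fingers":-0.45},{"tx":-0.114,"ty":0.1695,"tz":-0.3625,"wx":0,"wy":0,"wz":0,"fingers":-0.45}])

```text
time: 23.68
tool_pos: [0.5846, 0.2243, 0.3]
orientation: [[-1.0, 0.001, -0.0], [0.001, 1.0, 0.0], [0.0, 0.0, -1.0]]
force: [-0.1, 1.2, -0.2]
gripper_width: 0.412
gripper_force: 30.0
```

```bash
python3 - <<'E'
from h import *
s,m,im=shot("w9"); print(np.round(s["tool_pos"],4),s["gripper_width"])
uv=proj(m,[.6355,.144,.1062]); print(uv)
for o in dark(im,uv,(60,80,100,120),12,30): print(o,onplane(m,o[1:3],.1062).round(4))
cv2.imwrite("pics/w9c.png",cv2.resize(im[120:320,120:410],None,fx=2.7,fy=2.7,interpolation=cv2.INTER_CUBIC))
E
```

```text
[0.5846 0.2243 0.3   ] 0.4116995463714016
[179.01824026 218.82316765]
(60, np.float64(179.5), np.float64(218.8), np.float64(25.1), np.float64(28.4)) [0.6355 0.1445 0.1062]
(60, np.float64(178.9), np.float64(219.5), np.float64(6.3), np.float64(9.9)) [0.6363 0.1438 0.1062]
(80, np.float64(179.1), np.float64(219.2), np.float64(27.4), np.float64(29.3)) [0.636  0.1441 0.1062]
(80, np.float64(178.4), np.float64(220.8), np.float64(10.4), np.float64(11.3)) [0.6379 0.1432 0.1062]
(100, np.float64(179.1), np.float64(219.1), np.float64(28.4), np.float64(30.1)) [0.6358 0.1441 0.1062]
(100, np.float64(178.2), np.float64(221.1), np.float64(11.9), np.float64(12.4)) [0.6382 0.1429 0.1062]
(120, np.float64(178.7), np.float64(219.6), np.float64(30.2), np.float64(31.1)) [0.6364 0.1436 0.1062]
(120, np.float64(178.1), np.float64(221.1), np.float64(13.0), np.float64(13.6)) [0.6382 0.1428 0.1062]
```

View pics/w9c.png

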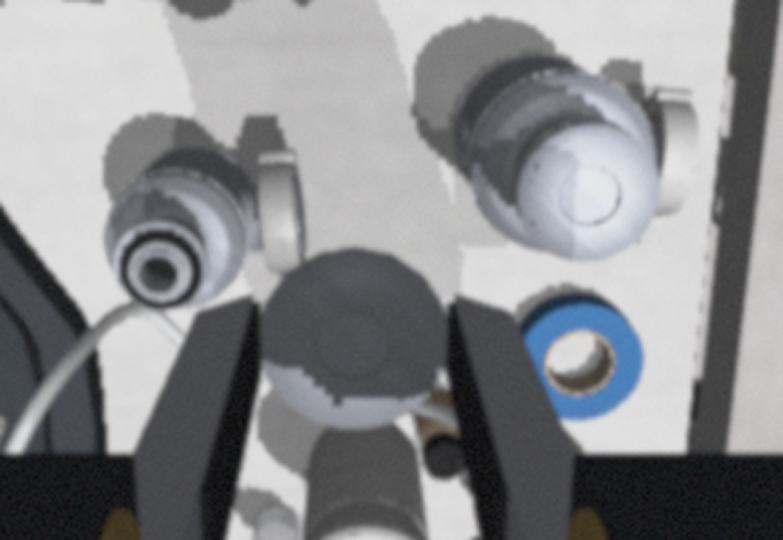

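The medium ring is seated concentric in its port, at (179,219) or (0.6358, 0.1441). The blank is held level and blank_large is in place. Bring blank_medium over.

>>> jog_arm(steps=[{"tx":-0.0635,"ty":-0.1003,"tz":0.04,"wx":0,"wy":0,"wz":0,"fingers":-0.45},{"tx":-0.0635,"ty":-0.1003,"tz":0.08,"wx":0,"wy":0,"wz":0,"fingers":-0.45},{"tx":-0.0635,"ty":-0.1003,"tz":0.12,"wx":0,"wy":0,"wz":0,"fingers":-0.45},{"tx":-0.0635,"ty":-0.1003,"tz":0.16,"wx":0,"wy":0,"wz":0,"fingers":-0.45},{"tx":-0.0635,"ty":-0.1003,"tz":0.19,"wx":0,"wy":0,"wz":0,"fingers":-0.45},{"tx":-0.0635,"ty":-0.1003,"tz":0.203,"wx":0,"wy":0,"wz":0,"fingers":-0.45},{"tx":-0.0635,"ty":-0.1003,"tz":0.203,"wx":0,"wy":0,"wz":0,"fingers":-0.45},{"tx":-0.0635,"ty":-0.1003,"tz":0.203,"wx":0,"wy":0,"wz":0,"fingers":-0.45},{"tx":-0.0635,"ty":-0.1003,"tz":0.203,"wx":0,"wy":0,"wz":0,"fingers":-0.45},{"tx":-0.0635,"ty":-0.1003,"tz":0.203,"wx":0,"wy":0,"wz":0,"fingers":-0.45},{"tx":-0.0635,"ty":-0.1003,"tz":0.203,"wx":0,"wy":0,"wz":0,"fingers":-0.45},{"tx":-0.0635,"ty":-0.1003,"tz":0.203,"wx":0,"wy":0,"wz":0,"fingers":-0.45},{"tx":-0.0635,"ty":-0.1003,"tz":0.203,"wx":0,"wy":0,"wz":0,"fingers":-0.45}])

```text
time: 24.82
tool_pos: [0.6359, 0.1451, 0.1383]
orientation: [[-1.0, -0.0, 0.001], [-0.0, 1.0, 0.0], [-0.001, 0.0, -1.0]]
force: [0.8, 0.8, -0.4]
gripper_width: 0.411
gripper_force: 30.0
```

>>> jog_arm(steps=[{"tx":0,"ty":-0.001,"tz":0.005,"wx":0,"wy":0,"wz":0,"fingers":-0.45},{"tx":0,"ty":-0.001,"tz":0.009,"wx":0,"wy":0,"wz":0,"fingers":-0.45},{"tx":0,"ty":-0.001,"tz":0.013,"wx":0,"wy":0,"wz":0,"fingers":-0.45},{"tx":0,"ty":-0.001,"tz":0.017,"wx":0,"wy":0,"wz":0,"fingers":-0.45},{"tx":0,"ty":-0.001,"tz":0.02,"wx":0,"wy":0,"wz":0,"fingers":-0.45},{"tx":0,"ty":-0.001,"tz":0.0235,"wx":0,"wy":0,"wz":0,"fingers":-0.45},{"tx":0,"ty":-0.001,"tz":0.0235,"wx":0,"wy":0,"wz":0,"fingers":-0.45},{"tx":0,"ty":-0.001,"tz":0.0235,"wx":0,"wy":0,"wz":0,"fingers":-0.45},{"tx":0,"ty":-0.001,"tz":0.0235,"wx":0,"wy":0,"wz":0,"fingers":-0.45}])

```text
time: 25.57
tool_pos: [0.6357, 0.1439, 0.1187]
orientation: [[-1.0, -0.0, -0.0], [-0.0, 1.0, -0.0], [0.0, -0.0, -1.0]]
force: [0.4, 0.9, -0.1]
gripper_width: 0.411
gripper_force: 30.0
```

Seated. Release, lift, and back off to the viewing place.

>>> jog_arm(steps=[{"tx":0,"ty":0,"tz":0,"wx":0,"wy":0,"wz":0,"fingers":0},{"tx":0,"ty":0,"tz":0,"wx":0,"wy":0,"wz":0,"fingers":0.2},{"tx":0,"ty":0,"tz":0,"wx":0,"wy":0,"wz":0,"fingers":0.2},{"tx":0,"ty":0,"tz":-0.03,"wx":0,"wy":0,"wz":0,"fingers":0.2},{"tx":0,"ty":0,"tz":-0.1,"wx":0,"wy":0,"wz":0,"fingers":0.2},{"tx":0,"ty":0,"tz":-0.2265,"wx":0,"wy":0,"wz":0,"fingers":0},{"tx":0.064,"ty":0.1,"tz":-0.2265,"wx":0,"wy":0,"wz":0,"fingers":-0.4},{"tx":0.064,"ty":0.1,"tz":-0.2265,"wx":0,"wy":0,"wz":0,"fingers":-0.4},{"tx":0.064,"ty":0.1,"tz":-0.2265,"wx":0,"wy":0,"wz":0,"fingers":-0.4},{"tx":0.064,"ty":0.1,"tz":-0.2265,"wx":0,"wy":0,"wz":0,"fingers":-0.4},{"tx":0.064,"ty":0.1,"tz":-0.2265,"wx":0,"wy":0,"wz":0,"fingers":-0.4},{"tx":0.064,"ty":0.1,"tz":-0.2265,"wx":0,"wy":0,"wz":0,"fingers":-0.4},{"tx":0.064,"ty":0.1,"tz":-0.2265,"wx":0,"wy":0,"wz":0,"fingers":-0.4}])

```text
time: 26.65
tool_pos: [0.5846, 0.2227, 0.2993]
orientation: [[-1.0, 0.001, -0.001], [0.001, 1.0, -0.001], [0.001, -0.001, -1.0]]
force: [-0.3, -0.7, 1.0]
gripper_width: 0.302
gripper_force: 0.0
```

```bash
python3 - <<'E'
from h import *
s,m,im=shot("w10"); print(np.round(s["tool_pos"],4),s["time"])
# outer edge of each blank: bright bluish-grey disc; dish circle by Hough
g=cv2.cvtColor(im,cv2.COLOR_BGR2GRAY)
for n,p,rt in(("L",[.5974,.315,.1295],.0275),("M",[.6358,.1441,.1155],.02)):
    uv=proj(m,p); R=int(rt*343/.345); w=int(R*1.8); x0,y0=(uv-w).astype(int)
    c=cv2.resize(g[y0:y0+2*w,x0:x0+2*w],None,fx=4,fy=4,interpolation=cv2.INTER_CUBIC)
    for lo,hi in((.25,.6),(.8,1.15)):
        h=cv2.HoughCircles(c,cv2.HOUGH_GRADIENT_ALT,1.5,20,param1=100,param2=.5,minRadius=int(4*R*lo),maxRadius=int(4*R*hi))
        if h is not None:
            for q in h[0][:2]: print(n,uv.round(1),(q[:2]/4+[x0,y0]).round(1),round(q[2]/4,1),"exp R",R,onplane(m,q[:2]/4+[x0,y0],p[2]).round(4))
E
```

```text
[0.5846 0.2227 0.2993] 26.65
L [339.9 191.6] [340.1 190.6] 11.0 exp R 27 [0.5964 0.3152 0.1295]
```

```bash
python3 - <<'E'
from h import *
m=json.load(open("pics/w10.json"));im=cv2.imread("pics/w10.png");g=cv2.cvtColor(im,cv2.COLOR_BGR2GRAY)
for n,p,R in(("M",[.6358,.1441,.1155],20),("L",[.5974,.315,.1295],27)):
    uv=proj(m,p);w=int(R*1.8);x0,y0=(uv-w).astype(int)
    c=cv2.createCLAHE(4,(2,2)).apply(cv2.resize(g[y0:y0+2*w,x0:x0+2*w],None,fx=4,fy=4,interpolation=cv2.INTER_CUBIC))
    for lo,hi in((.2,.6),(.8,1.2)):
        h=cv2.HoughCircles(c,cv2.HOUGH_GRADIENT,1,10,param1=60,param2=18,minRadius=int(4*R*lo),maxRadius=int(4*R*hi))
        if h is not None:
            for q in h[0][:3]: print(n,uv.round(1),(q[:2]/4+[x0,y0]).round(1),round(q[2]/4,1),onplane(m,q[:2]/4+[x0,y0],p[2]).round(4))
u=proj(m,[.6358,.1441,.1155]).astype(int); print(g[u[1]-24:u[1]+26:3,u[0]-26:u[0]+27:3])
E
```

```text
M [179.  222.2] [192.1 235.9] 11.6 [0.652  0.1578 0.1155]
M [179.  222.2] [194.6 240.9] 9.6 [0.658  0.1603 0.1155]
M [179.  222.2] [184.6 216.9] 11.6 [0.6296 0.1506 0.1155]
M [179.  222.2] [187.1 212.6] 19.4 [0.6247 0.1536 0.1155]
M [179.  222.2] [179.6 223.9] 18.3 [0.6377 0.1447 0.1155]
M [179.  222.2] [189.4 209.6] 23.0 [0.6213 0.1563 0.1155]
L [339.9 191.6] [338.1 189.4] 15.8 [0.5951 0.313  0.1295]
L [339.9 191.6] [338.9 194.1] 14.4 [0.6001 0.3141 0.1295]
L [339.9 191.6] [342.1 192.4] 10.8 [0.5983 0.3174 0.1295]
L [339.9 191.6] [339.4 191.9] 26.0 [0.5977 0.3145 0.1295]
L [339.9 191.6] [327.9 182.6] 31.8 [0.5879 0.302  0.1295]
L [339.9 191.6] [331.4 176.9] 32.1 [0.5819 0.3053 0.1295]
[[215 214 216 179  93 101 104 102  81  87  87  88  89 129 172 177 160 133]
 [214 215 215 144  95 101 103  98  84  77  74  73  77  89 129 181 189 152]
 [214 216 215 117  98 100  90  83  91  93  91  85  72  69 108 171 191 186]
 [217 217 213 124 101 102 109 129 139 142 145 137 115  79  78 151 190 196]
 [216 217 215 135 104 140 133 139 148 154 161 163 157 135  98 143 188 201]
 [216 217 216 145 141 156 149 
[... 170 characters left out ...]
169 188 180 142 174 177]
 [215 218 218 208 161 174 158 145 158 160 167 158 157 177 181 154 170 159]
 [215 218 217 213 162 171 158 145 155 159 160 148 151 164 170 158 161 145]
 [217 218 217 218 177 171 154 156 139 140 133 146 155 155 158 167 161 169]
 [217 218 215 216 209 163 150 153 157 153 153 153 154 160 156 168 195 215]
 [193 215 215 202 146 129 161 160 160 163 162 163 163 177 207 213 214 190]
 [103 214 202 120 123 149 184 188 171 174 173 176 195 214 216 217 204  86]
 [ 39 173 120 125 170 213 217 216 210 204 208 179 214 216 216 215 166  66]
 [ 61 105 125 174 216 216 216 216 214 215 203 210 184 203 214 214 101  71]
 [ 99 123 175 213 216 216 215 213 214 212 213 199 214 179 173 180  75  70]]
```

>>> jog_arm(steps=[{"tx":-0.064,"ty":-0.098,"tz":0.085,"wx":0,"wy":0,"wz":0,"fingers":0.5},{"tx":-0.064,"ty":-0.098,"tz":0.085,"wx":0,"wy":0,"wz":0,"fingers":0.5},{"tx":-0.064,"ty":-0.098,"tz":0.085,"wx":0,"wy":0,"wz":0,"fingers":0.5},{"tx":-0.064,"ty":-0.098,"tz":0.085,"wx":0,"wy":0,"wz":0,"fingers":0.5},{"tx":-0.064,"ty":-0.098,"tz":0.085,"wx":0,"wy":0,"wz":0,"fingers":0.5},{"tx":-0.064,"ty":-0.098,"tz":0.085,"wx":0,"wy":0,"wz":0,"fingers":0.5},{"tx":-0.064,"ty":-0.098,"tz":0.085,"wx":0,"wy":0,"wz":0,"fingers":0.5},{"tx":-0.064,"ty":-0.098,"tz":0.085,"wx":0,"wy":0,"wz":0,"fingers":0.5},{"tx":-0.064,"ty":-0.098,"tz":0.085,"wx":0,"wy":0,"wz":0,"fingers":0.5},{"tx":-0.064,"ty":-0.098,"tz":0.085,"wx":0,"wy":0,"wz":0,"fingers":0.5}])

```text
time: 27.53
tool_pos: [0.6356, 0.1463, 0.2324]
orientation: [[-1.0, -0.001, 0.0], [-0.001, 1.0, 0.0], [-0.0, 0.0, -1.0]]
force: [0.6, -0.0, 0.2]
gripper_width: 0.749
gripper_force: 0.0
```

```bash
python3 - <<'E'
from h import *
s,m,im=shot("w11"); print(np.round(s["tool_pos"],4)); g=cv2.cvtColor(im,cv2.COLOR_BGR2GRAY)
p=[.6358,.1441,.1155];uv=proj(m,p);R=25;w=45;x0,y0=(uv-w).astype(int)
c=cv2.resize(g[y0:y0+2*w,x0:x0+2*w],None,fx=4,fy=4,interpolation=cv2.INTER_CUBIC)
print(uv.round(1))
for lo,hi,par in((.25,.6,.3),(.8,1.15,.2)):
    h=cv2.HoughCircles(c,cv2.HOUGH_GRADIENT_ALT,1.5,8,param1=60,param2=par,minRadius=int(4*R*lo),maxRadius=int(4*R*hi))
    if h is not None:
        for q in h[0][:3]: print((q[:2]/4+[x0,y0]).round(1),round(q[2]/4,1),onplane(m,q[:2]/4+[x0,y0],p[2]).round(4))
u=uv.round().astype(int);print("row",g[u[1],u[0]-36:u[0]+38:2]);print("col",g[u[1]-36:u[1]+38:2,u[0]])
E
```

```text
[0.6356 0.1463 0.2324]
[247.6 193.1]
[246.6 193.8] 13.4 [0.6364 0.1433 0.1155]
[271.  173.9] 12.9 [0.6187 0.1642 0.1155]
[263.1 183.2] 11.3 [0.6269 0.1576 0.1155]
row [194 193 190 150 123 131 145 138 141 150 161 173 182 188 181 187 186 185
 191 199 201 199 171 168 174 174 177 172 166 161 159 152 160 179 182 166
 112]
col [ 83  89  92  87  92  87  81  79  84  88  90 136 172 174 178 190 194 192
 191 190 188 189 165 166 177 171 165 156 155 178 193 196 195 194 192 193
 192]
```

```bash
python3 - <<'E'
from h import *
im=cv2.imread("pics/w11.png").astype(np.float32);m=json.load(open("pics/w11.json"))
for z,r in((.1085,.020),(.1155,.0185)):
  uv=proj(m,[.6358,.1441,z]);pts=[]
  for a in np.radians(np.arange(0,360,4)):
    P=[proj(m,[.6358+q*np.cos(a),.1441+q*np.sin(a),z]) for q in np.arange(r-.005,r+.005,.00025)]
    P=np.array(P,np.float32); v=cv2.GaussianBlur(cv2.remap(im,P[None,:,0],P[None,:,1],cv2.INTER_CUBIC)[0],(1,0+5),0).mean(-1) if 0 else cv2.remap(im,P[None,:,0],P[None,:,1],cv2.INTER_CUBIC)[0].mean(-1)
    d=np.abs(v[4:]-v[:-4]); i=d.argmax()
    if d[i]>15: pts.append(onplane(m,P[i+2],z)[:2])
  pts=np.array(pts)
  for _ in range(8):
    A=np.c_[2*pts,np.ones(len(pts))];x=np.linalg.lstsq(A,(pts**2).sum(1),rcond=None)[0];R=np.sqrt(x[2]+x[0]**2+x[1]**2)
    e=np.abs(np.hypot(*(pts-x[:2]).T)-R); pts=pts[e<max(.0008,2*np.median(e))]
  print(z,len(pts),x[:2].round(4),R.round(4),e.max().round(4))
E
```

```text
0.1085 31 [0.6372 0.1448] 0.0207 0.0008
0.1155 37 [0.6354 0.1446] 0.02 0.0007
```

The disc fit gives a 20 mm radius with its centre within 1 mm of the ring's axis, and the arm touches nothing. Hand in.

```bash
python3 -c "
from station import ticket
print(ticket.close_job())"
```

```text
the job is handed in; nothing more can be done
None
```

The job is handed in: both traps have their ring seated and their blank laid on it, centred to about 1 mm, the smallest ring and blank were left alone, and no verdict was returned; levelness was not measured directly after release.

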